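Unload the covered heated block station

ROBOT

A 7-joint arm with a two-finger parallel gripper is mounted at the origin on the work surface. World frame = base frame: x ahead of the robot, y to its left, z up, the work surface at z = 0. Lengths are in m, angles in rad, forces in N, time in s.
With the tool pointing down it reaches from about 0.4 to 0.85 m from the base axis. Payload 10.4 kg.
Tool frame: the origin (TCP) lies at the very end of the fingers, on their centre line; the grasp point (between the pads) lies 19 mm behind it (manip.grip_point_offset is the distance from the TCP to the grasp point, in m); z points along the fingers, y is the line along which they close (so a half turn about z gives the same grasp; the last joint's range is limited). The gripper opens to 85 mm and grips with 20 to 120 N. Pads are 22 mm wide; open, the fingers measure 114 mm over their backs; the gripper's body (76 mm by 85 mm) begins 54 mm behind the grasp point. The pads swing forward as they close: fully open they stand 13 mm farther back than shut.
Start: joints at [-1.244, 0.332, -0.065, 1.46, 0.022, 1.35, -0.088], TCP at [0.214, 0.587, 0.231] pointing down, gripper open.
Joint ranges: [-2.6, 2.6], [-0.5, 2.12], [-1.47, 1.34], [0.16, 2.42], [-1.27, 4.41], [0.06, 2.06], [-2.6, 2.6]. Speed limits (rad/s): [2.22, 2.22, 2.79, 2.79, 3.14, 3.14, 3.14].

INTERFACE

Orientations are given as a unit quaternion [x, y, z, w].
In Python, from workcell import manip gives the robot as it stands. The module is installed in compiled form; this text tells all that it offers.
- The arm moves only by the shell command python3 -m inch 'ROWS' [OPENING] [FORCE]. ROWS is JSON, a list of rows, each a list of 2 entries, a list of its own where there are three numbers: the shift along the tool's x, y, z each as a share of 0.08 m, from -1 to 1, then the turn, a rotation vector about the tool's x, y, z each as a share of 45 degrees, from -1 to 1. A call has exactly 10 rows; each row is the pose to reach, as a shift and turn from the pose commanded when the call began, along the tool's axes at that moment; what a row does not reach only later rows make up. A row lasts 1/10 s, in which the tool goes at most 50 mm and 8.59 degrees, less where a joint would pass 70% of its speed; a pose out of reach is approached as far as the arm can. A call with a number of a shift or a turn outside -1 to 1 is refused whole. A call with a gripper value outside its range is refused whole. OPENING is the opening, from 0 (shut) to 1 (fully open), set as the call begins (- or left out, the last holds). The fingers move at their own pace and stop on an object; FORCE is the grip in N (left out, the last holds). Time passes only in rows, so rows that repeat a pose let the fingers close, or fill a call up. It gives the time, the measured TCP pose, the force, the opening and the grip force at its end, in the units of the state.
- manip.get_obs(): the state, without advancing time (a new reading comes with each control period).
- manip.camera(name): name is "scene" or "side" or "wrist"; returns the picture (480x640x3 uint8, red, green, blue); there is no depth.
- manip.camera_params(name): a dict with "fov_y" (degrees; the focal length in pixels is half the picture's height over the tangent of half this angle, whatever the lens; pixels are square), "cx", "cy" (the principal point, pixels), "k1" (the pictures are not rectified: a ray, as slopes to the right and down, at radius r is drawn at 1 + k1 r^2 times it, then the intrinsics apply), "camera_from_world" (4x4, takes a point from world to camera coordinates); the wrist camera has in their place "T_tool_cam" (4x4, takes a point from camera to tool coordinates, whose origin is the TCP and whose axes are the flange's). Camera axes: x right, y up, looking along -z (the intrinsics and any distortion apply to the point x, -y, -z); pixel columns grow to the right and rows downward; lengths in m; the calibration is good to about 2 mm. A picture is of the moment at which its call begins: read the wrist's pose just before it. camera_params takes no time and is no camera call.
- manip.hand_in(): hands the job in; it is judged then, once.
The state is a dict: "clock": time; "joint_pos": joint angles; "joint_velocities": joint speeds; "tau": joint torques, N m; "position": TCP position; "ee_rot": TCP orientation; "ft_force": force on the tool from outside, world axes, zero at the start; "torque": the same for the moment, N m; "grip_width": opening from 0.0 (shut) to 1.0 (fully open); "grasp_force": force on a finger pad.
Only numpy, scipy, OpenCV 4.12 (cv2) and the standard library are available. Lean on these libraries where they do the work, as an engineer would, in place of code of your own. Each camera call takes 0.05 s, during which the arm holds its last target. There are 200 camera calls.

TASK

Take every sample block out of the heated block station: first turn all three captive thumbscrews half a turn anticlockwise to their stops while the cover stays on, then lift the cover plate off and lay it flat, handle up, centred on the rubber mat, then throw the toggle clamp fully over, and finally stand every sample block that is there upright in the steel tray. Leave the thumbscrews loose, the clamp open and the glassware and other things on the bench where they are.

Things in the scene. Friction and masses are not known exactly. Their poses are not given: they have to be found in the camera images.
- station: white heated block station, fixed; x -126..127, y +-135 mm, deck at 35 mm. Origin on the bench under the middle of the row of three nests (60 mm apart along y); z up, x from front thumbscrew to clamp. Low end walls, inner faces at y +-93, to 60 high. Posts x -90 and 70, y +-98 carry the cover at 104; stops x 85, y +-98 to 112; 24 mm screw columns to 108 mm above the bench
- screw_left (a joint): turn of the captive thumbscrew at the +y end of the station, rad: starts near 0 (tight: its lug reaches 11 mm over the edge of the cover, 2 mm above it); grows anticlockwise seen from above, to a stop at 3.0 (loose: the lug clear of the cover, pointing away from it). About 0.06 N m of friction; it stays where it is left. It stays on the station
- screw_left_grip (a point): point on the axis of that thumbscrew, 136 mm above the bench, in the height to grip its black wing (28 mm long, 12 mm thick, 118.5 to 148.5 mm above the bench). z up, x along the wing and in the direction of the lug (27 mm from the axis, 10 mm wide, top 117 mm above the bench); turns with the screw
- screw_right (a joint): turn of the captive thumbscrew at the -y end of the station, rad: starts near 0 (tight: its lug reaches 11 mm over the edge of the cover, 2 mm above it); grows anticlockwise seen from above, to a stop at 3.0 (loose: the lug clear of the cover, pointing away from it). About 0.06 N m of friction; it stays where it is left. It stays on the station
- screw_right_grip (a point): point on the axis of that thumbscrew, 136 mm above the bench, in the height to grip its black wing (28 mm long, 12 mm thick, 118.5 to 148.5 mm above the bench). z up, x along the wing and in the direction of the lug (27 mm from the axis, 10 mm wide, top 117 mm above the bench); turns with the screw
- screw_front (a joint): turn of the captive thumbscrew in the middle of the -x edge of the station, rad: starts near 0 (tight: its lug reaches 11 mm over the edge of the cover, 2 mm above it); grows anticlockwise seen from above, to a stop at 3.0 (loose: the lug clear of the cover, pointing away from it). About 0.06 N m of friction; it stays where it is left. It stays on the station
- screw_front_grip (a point): point on the axis of that thumbscrew, 136 mm above the bench, in the height to grip its black wing (28 mm long, 12 mm thick, 118.5 to 148.5 mm above the bench). z up, x along the wing and in the direction of the lug (27 mm from the axis, 10 mm wide, top 117 mm above the bench); turns with the screw
- cover_grip (a point): middle of the black bar handle on the cover plate, 34 mm above the underside of the plate. Plate: aluminium, 172 (x) x 208 (y) x 5 mm, 0.3 to 0.5 kg; bar: 14 (x) x 90 (y) mm, 12 mm thick, its underside 23 mm above the top of the plate, on a leg at each end. z up out of the plate
- cover: the cover plate: origin at the centre of its underside, axes as at cover_grip. Starts 10 mm towards -x of the station origin. The loose plate rests on the posts over blocks and clamp bar, with about 4 mm of play between the screw columns
- clamp (a joint): angle of the toggle clamp, rad: 0 closed (its bar, along y, lies over the tops of the blocks, underneath the cover, and its handle stands upright behind the cover); opens by swinging the handle over away from the blocks (towards +x of the station), which raises the bar; its own weight holds it shut below about 1.1 rad and carries it on open above that, to a stop at 1.9. It takes 2 to 4 N at the handle; the cover, while on, blocks it
- clamp_pivot (a point): hinge axis of the clamp (along y of the station), 93 mm above the bench, 108 mm behind the row of blocks (+x of the station)
- clamp_handle (a point): middle of the black grip of the clamp handle (18 mm thick in the swing direction, 26 mm wide, 58 mm long), 73 mm from the pivot; moves with the handle; the tip of the grip is 102 mm from the pivot
- block1_mid (a point): centre of an aluminium sample block, 40 (x) x 56 (y) x 50 (z) mm, 0.17 to 0.35 kg, two rows of holes in its top; stands in any nest of the station; one to three are present. z up
- block2_mid (a point): centre of an aluminium sample block, 40 (x) x 56 (y) x 50 (z) mm, 0.17 to 0.35 kg, two rows of holes in its top; stands in any nest of the station; one to three are present. z up
- block3_mid (a point): centre of an aluminium sample block, 40 (x) x 56 (y) x 50 (z) mm, 0.17 to 0.35 kg, two rows of holes in its top; stands in any nest of the station; one to three are present. z up
- tray: dark steel tray fixed to the bench, outside 250 (x) x 120 (y) x 25 mm, walls and floor 4 mm. Origin at the centre of its underside; its floor is 4 mm above
- mat: black rubber mat fixed to the bench, 230 x 230 mm, 4 mm thick. Origin at the centre of its underside
- amber_bottle: bystander, leave alone: amber glass bottle, 60 mm diameter, 150 mm tall. Origin at the centre of its underside
- beaker: bystander, leave alone: empty glass beaker, 72 mm diameter, 90 mm tall. Origin at the centre of its underside
- jar: bystander, leave alone: white plastic jar, 56 mm diameter, 70 mm tall. Origin at the centre of its underside
- tube_rack: bystander, leave alone: small aluminium rack with eight capped tubes, 50 x 120 mm, 78 mm tall. Origin at the centre of its underside
- media_bottle: bystander, leave alone: clear glass bottle with a screw cap, 70 mm diameter, 170 mm tall. Origin at the centre of its underside
- cup: bystander, leave alone: white plastic cup, 80 mm diameter, 90 mm tall. Origin at the centre of its underside

How it is judged:
By the outcome, as a careful person would: the job done as asked, in the order asked, and still so for the second after the job is handed in, with the robot touching nothing.
Of block1, block2, block3 only 1 to 3 are there at a start; the rules pass over those that are not, and their reading is None.
At some moment in a run one of block1, block2, block3 may be knocked a few centimetres aside while the robot is not near it.
It also fails if it takes over 210 s, if anything falls off the work surface, if the arm or the gripper's body presses on something with over 40 N, if the wrist force passes 120 N, or if a joint passes its speed limit or range.

## Working session

There is one attempt and no reset: what is moved stays moved. The work goes in short steps, Python scripts to look and compute and a shell command to move; the robot and the scene stay as the last step left them, time stands still between calls to the robot, and variables do not carry over. Pictures are saved under pics/ and viewed, at most 14 in all, crops included, and the job is handed in when it is done.

```bash
mkdir -p pics; ls
cat > h.py <<'E'
from workcell import manip
import numpy as np, cv2
from scipy.spatial.transform import Rotation as R
def snap(name,fn):
    o=manip.get_obs(); im=manip.camera(name); cv2.imwrite('pics/'+fn,im[:,:,::-1]); return o,im
def cam(name,o=None):
    p=manip.camera_params(name); f=240/np.tan(np.radians(p['fov_y'])/2)
    if 'camera_from_world' in p: T=np.linalg.inv(np.array(p['camera_from_world']))
    else:
        W=np.eye(4);W[:3,:3]=R.from_quat(o['ee_rot']).as_matrix();W[:3,3]=o['position'];T=W@np.array(p['T_tool_cam'])
    return p,f,T
def ray(c,uv):
    p,f,T=c; d=(np.array(uv,float)-[p['cx'],p['cy']])/f; s=d.copy()
    for _ in range(20): s=d/(1+p['k1']*(s@s))
    v=T[:3,:3]@np.array([s[0],-s[1],-1]); return T[:3,3],v/np.linalg.norm(v)
def onz(c,uv,z):
    o,v=ray(c,uv); return o+v*(z-o[2])/v[2]
def proj(c,P):
    p,f,T=c; q=np.linalg.inv(T)@np.append(P,1); s=np.array([q[0],-q[1]])/-q[2]
    return s*(1+p['k1']*(s@s))*f+[p['cx'],p['cy']]
def tri(a,b):
    (o1,v1),(o2,v2)=a,b; A=np.stack([v1,-v2],1); t=np.linalg.lstsq(A,o2-o1,rcond=None)[0]
    p,q=o1+v1*t[0],o2+v2*t[1]; return (p+q)/2,np.linalg.norm(p-q)
E
python3 - <<'E'
from h import *
for n in ['scene','side','wrist']:
    o,im=snap(n,n+'0.png'); c=cam(n,o); print(n,c[0]['fov_y'],c[0]['cx'],c[0]['cy'],c[0]['k1'],c[2].round(3).tolist())
print(o)
E
```

```text
pics
scene 48.537218177056026 316.090264859645 248.59583013643444 -0.017571230350828974 [[-0.83, -0.423, 0.364, 1.133], [0.558, -0.632, 0.538, 0.813], [0.003, 0.649, 0.76, 1.266], [0.0, 0.0, 0.0, 1.0]]
side 51.286371109350334 327.0147840515874 243.9702799650984 0.009557409671521471 [[0.934, 0.202, -0.294, 0.219], [-0.356, 0.487, -0.797, -1.009], [-0.018, 0.85, 0.527, 0.775], [0.0, 0.0, 0.0, 1.0]]
wrist 62.15867231689347 324.1305069962418 237.0930450256354 -0.05815189060373193 [[0.342, -0.906, -0.248, 0.152], [0.94, 0.33, 0.091, 0.61], [-0.001, -0.264, 0.964, 0.373], [0.0, 0.0, 0.0, 1.0]]
{'clock': 0.1, 'joint_pos': array([-1.24359565,  0.33280092, -0.06469493,  1.46083609,  0.02159817,
        1.349891  , -0.08853773]), 'joint_velocities': array([ 0.00107309, -0.00231057,  0.00026182, -0.00133757, -0.00044908,
       -0.00042089, -0.00134966]), 'tau': array([ 1.20474055e-03, -6.26743841e+01,  4.89756942e-02, -3.92431855e+01,
        1.63012074e-02,  6.94735572e-03,  9.98007266e-06]), 'position': array([0.21408764, 0.58684512, 0.23061046]), 'ee_rot': array([ 1.74021862e-01,  9.84741594e-01, -6.14772127e-04, -8.07104795e-05]), 'ft_force': array([ 0.05846077, -0.81565008,  0.47579764]), 'torque': array([ 0.01620914, -0.04281317, -0.01150477]), 'grasp_force': 0.0, 'grip_width': 1.000891245938518}
```

View pics/scene0.png

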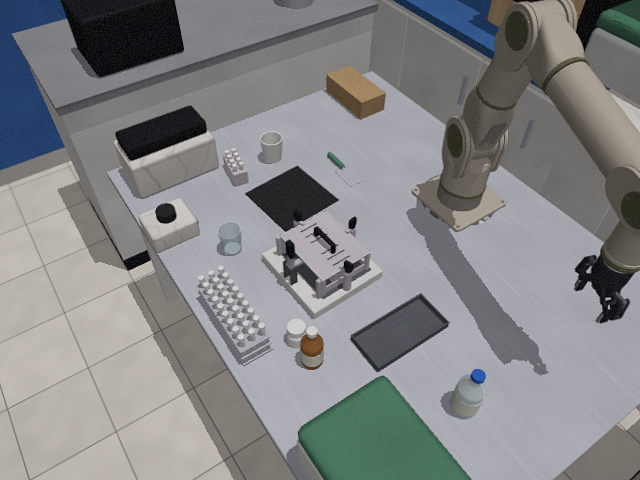

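View pics/side0.png

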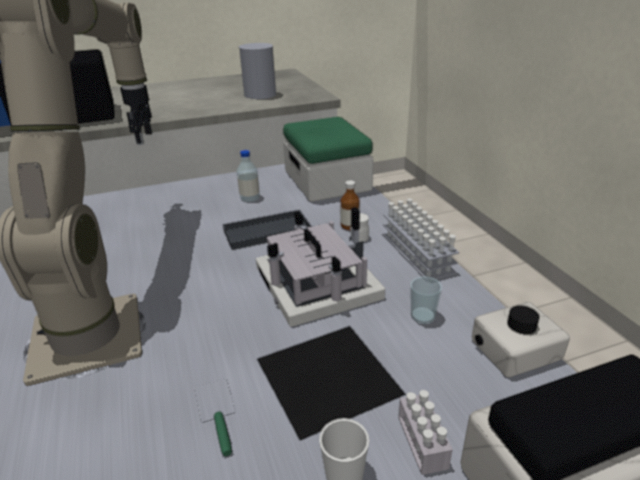

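The scene view shows the station near (320,260), with wings at (352,222), (297,215) and (348,268) and the clamp handle at (290,248). The mat is centred at about (292,200) and the tray at about (400,331). The side view agrees.

Run:
```python
from h import *
c=cam('scene')
for n,z,pts in [('mat',.004,[(247,193),(290,167),(338,200),(292,232)]),('tray',.025,[(351,333),(420,296),(448,322),(379,367)]),('screws F R L H',.14,[(352,222),(297,215),(348,268),(290,246)])]:
    P=np.array([onz(c,p,z) for p in pts]); print(n,P.round(3).tolist(),P.mean(0).round(3))
o=manip.get_obs();print(R.from_quat(o['ee_rot']).as_matrix().round(3))
```

```text
mat [[0.586, -0.419, 0.004], [0.392, -0.451, 0.004], [0.346, -0.218, 0.004], [0.554, -0.18, 0.004]] [ 0.469 -0.317  0.004]
tray [[0.628, 0.237, 0.025], [0.392, 0.248, 0.025], [0.385, 0.357, 0.025], [0.628, 0.359, 0.025]] [0.508 0.3   0.025]
screws F R L H [[0.45, -0.01, 0.14], [0.568, -0.122, 0.14], [0.561, 0.122, 0.14], [0.649, -0.032, 0.14]] [ 0.557 -0.011  0.14 ]
[[-0.939  0.343 -0.   ]
 [ 0.343  0.939 -0.001]
 [-0.    -0.001 -1.   ]]
```

```bash
python3 -m inch '[[[-0.1,-0.1,-0.1],[0,0,-0.05]],[[-0.2,-0.2,-0.2],[0,0,-0.1]],[[-0.3,-0.3,-0.3],[0,0,-0.15]],[[-0.4,-0.4,-0.4],[0,0,-0.2]],[[-0.5,-0.5,-0.5],[0,0,-0.25]],[[-0.6,-0.6,-0.6],[0,0,-0.3]],[[-0.7,-0.7,-0.7],[0,0,-0.35]],[[-0.8,-0.8,-0.8],[0,0,-0.4]],[[-0.9,-0.9,-0.9],[0,0,-0.446]],[[-1,-1,-1],[0,0,-0.446]]]'
python3 -m inch '[[[-0.05,-0.1,-0.03],[0,0,0]],[[-0.1,-0.2,-0.06],[0,0,0]],[[-0.15,-0.3,-0.09],[0,0,0]],[[-0.2,-0.4,-0.12],[0,0,0]],[[-0.25,-0.5,-0.15],[0,0,0]],[[-0.3,-0.6,-0.18],[0,0,0]],[[-0.35,-0.7,-0.21],[0,0,0]],[[-0.4,-0.8,-0.24],[0,0,0]],[[-0.45,-0.9,-0.27],[0,0,0]],[[-0.5,-1,-0.3],[0,0,0]]]'
```

```text
clock: 1.15
position: [0.2621, 0.484, 0.3114]
ee_rot: [-0.001, 1.0, -0.0, -0.0]
ft_force: [-0.7, 0.7, 0.1]
grip_width: 0.998
grasp_force: 0.0
clock: 2.15
position: [0.3023, 0.4039, 0.3355]
ee_rot: [-0.0, 1.0, 0.0, 0.0]
ft_force: [-0.1, -1.2, -0.0]
grip_width: 0.999
grasp_force: 0.0
```

```bash
python3 -m inch '[[[-0.05,-0.1,-0.03],[0,0,0]],[[-0.1,-0.2,-0.06],[0,0,0]],[[-0.15,-0.3,-0.09],[0,0,0]],[[-0.2,-0.4,-0.12],[0,0,0]],[[-0.25,-0.5,-0.15],[0,0,0]],[[-0.3,-0.6,-0.18],[0,0,0]],[[-0.35,-0.7,-0.21],[0,0,0]],[[-0.4,-0.8,-0.24],[0,0,0]],[[-0.45,-0.9,-0.27],[0,0,0]],[[-0.5,-1,-0.3],[0,0,0]]]' >/dev/null
python3 -m inch '[[[-0.05,-0.1,-0.03],[0,0,0]],[[-0.1,-0.2,-0.06],[0,0,0]],[[-0.15,-0.3,-0.09],[0,0,0]],[[-0.2,-0.4,-0.12],[0,0,0]],[[-0.25,-0.5,-0.15],[0,0,0]],[[-0.3,-0.6,-0.18],[0,0,0]],[[-0.35,-0.7,-0.21],[0,0,0]],[[-0.4,-0.8,-0.24],[0,0,0]],[[-0.45,-0.9,-0.27],[0,0,0]],[[-0.5,-1,-0.3],[0,0,0]]]' >/dev/null
python3 -m inch '[[[-0.05,-0.1,-0.03],[0,0,0]],[[-0.1,-0.2,-0.06],[0,0,0]],[[-0.15,-0.3,-0.09],[0,0,0]],[[-0.2,-0.4,-0.12],[0,0,0]],[[-0.25,-0.5,-0.15],[0,0,0]],[[-0.3,-0.6,-0.18],[0,0,0]],[[-0.35,-0.7,-0.21],[0,0,0]],[[-0.4,-0.8,-0.24],[0,0,0]],[[-0.45,-0.9,-0.27],[0,0,0]],[[-0.5,-1,-0.3],[0,0,0]]]' >/dev/null
python3 -m inch '[[[-0.05,-0.1,-0.03],[0,0,0]],[[-0.1,-0.2,-0.06],[0,0,0]],[[-0.15,-0.3,-0.09],[0,0,0]],[[-0.2,-0.4,-0.12],[0,0,0]],[[-0.25,-0.5,-0.15],[0,0,0]],[[-0.3,-0.6,-0.18],[0,0,0]],[[-0.35,-0.7,-0.21],[0,0,0]],[[-0.4,-0.8,-0.24],[0,0,0]],[[-0.45,-0.9,-0.27],[0,0,0]],[[-0.5,-1,-0.3],[0,0,0]]]' >/dev/null
python3 -m inch '[[[-0.05,-0.1,-0.03],[0,0,0]],[[-0.1,-0.2,-0.06],[0,0,0]],[[-0.15,-0.3,-0.09],[0,0,0]],[[-0.2,-0.4,-0.12],[0,0,0]],[[-0.25,-0.5,-0.15],[0,0,0]],[[-0.3,-0.6,-0.18],[0,0,0]],[[-0.35,-0.7,-0.21],[0,0,0]],[[-0.4,-0.8,-0.24],[0,0,0]],[[-0.5,-1,-0.3],[0,0,0]],[[-0.5,-1,-0.3],[0,0,0]]]'
python3 - <<'E'
from h import *
o,im=snap('wrist','w1.png'); c=cam('wrist',o); print(o['position'],c[2].round(3)[:3,3])
E
```

```text
clock: 7.15
position: [0.5028, 0.0023, 0.4558]
ee_rot: [0.001, 1.0, -0.0, 0.0]
ft_force: [-0.2, 0.4, -0.1]
grip_width: 0.996
grasp_force: 0.0
[0.50284032 0.00234445 0.45578205] [0.436 0.003 0.598]
```

View pics/w1.png

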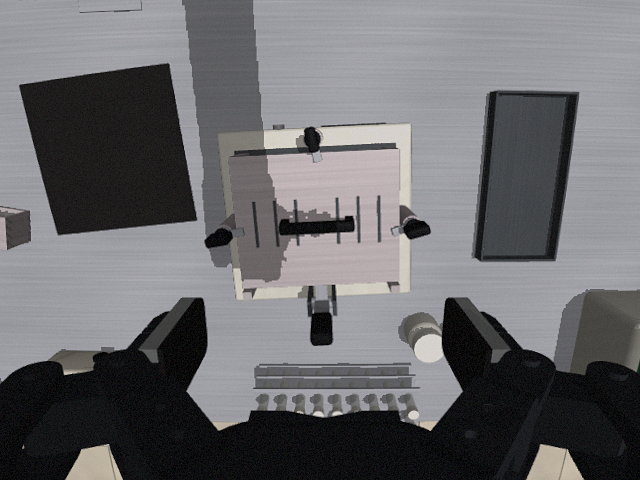

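The wrist view shows the whole station. The cover spans about (232..400, 147..290), the wings are at (312,138), (416,229) and (218,238), the clamp handle is at (321,329), the mat is on the left and the tray on the right. I'll zoom in for the corners.

Run:
```python
from h import *
im=cv2.imread('pics/w1.png')
cv2.imwrite('pics/w1z.png',cv2.resize(im[112:312,200:440],None,fx=3,fy=3,interpolation=cv2.INTER_CUBIC))
```

```text
(no output)
```

View pics/w1z.png

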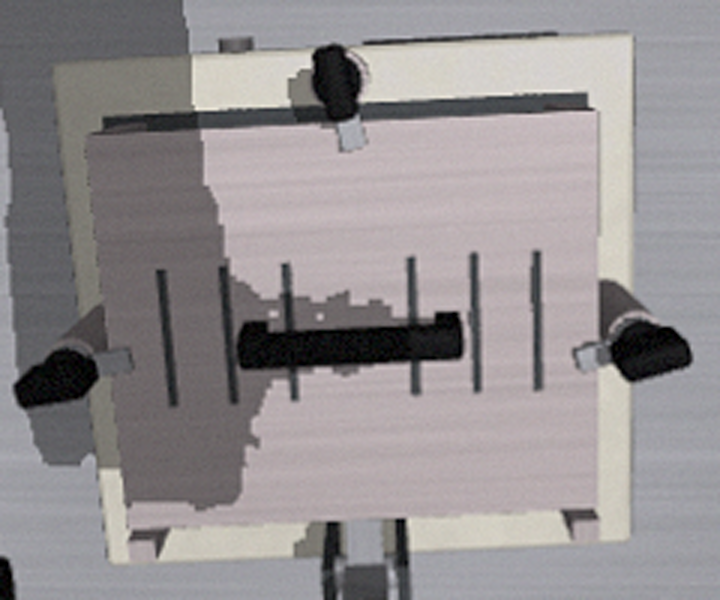

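```bash
cat >> h.py <<'E'
def fit2(L,W):
    L,W=np.array(L)[:,:2],np.array(W)[:,:2]; a,b=L-L.mean(0),W-W.mean(0)
    th=np.arctan2((a[:,0]*b[:,1]-a[:,1]*b[:,0]).sum(),(a*b).sum()); M=np.array([[np.cos(th),-np.sin(th)],[np.sin(th),np.cos(th)]])
    t=W.mean(0)-M@L.mean(0); return th,t,np.linalg.norm(L@M.T+t-W,axis=1)
E
cat > m1.py <<'E'
from h import *
o={'ee_rot':[0,1,0,0],'position':[0.50284,0.00234,0.45578]}; o['ee_rot']=np.array([0.001,1,0,0])
c=cam('wrist',o)
z=lambda p:((p[0]+.5)/3-.5+200,(p[1]+.5)/3-.5+112)
D=[onz(c,z(p),.035) for p in [(54,66),(633,36),(631,541),(110,563)]]
C=[onz(c,z(p),.109) for p in [(90,133),(598,110),(599,510),(130,528)]]
th,t,e=fit2([(-.126,-.135),(-.126,.135),(.127,.135),(.127,-.135)],D);print('deck',th,t,e.round(4))
th2,t2,e=fit2([(-.096,-.104),(-.096,.104),(.076,.104),(.076,-.104)],C);print('cover',th2,t2,e.round(4))
k=lambda p:onz(c,p,.004)
M=[k(p) for p in [(20,86),(168,64),(196,220),(59,235)]]
th3,t3,e=fit2([(-.115,-.115),(-.115,.115),(.115,.115),(.115,-.115)],M);print('mat',th3,t3,e.round(4))
T=[onz(c,p,.025) for p in [(489,91),(578,93),(556,261),(474,258)]]
th4,t4,e=fit2([(-.125,-.06),(-.125,.06),(.125,.06),(.125,-.06)],T);print('tray',th4,t4,e.round(4))
g=(th+th2)/2;tt=(t+t2)/2;M=np.array([[np.cos(g),-np.sin(g)],[np.sin(g),np.cos(g)]])
for n,p in dict(F=(-.112,0),L=(-.01,.12),R=(-.01,-.12),G=(-.01,0),H=(.108,0)).items():
    w=M@p+tt; print(n,w.round(4),[proj(c,[*w,h]).round(1).tolist() for h in (.117,.1485)])
E
python3 m1.py
python3 - <<'E'
from h import *
print(manip.get_obs()['ee_rot'])
E
```

```text
deck 0.04723822857131748 [ 0.55962134 -0.00517054] [0.0033 0.0033 0.0026 0.0033]
cover 0.04283620916827779 [ 0.55981279 -0.00484627] [0.0013 0.0017 0.0005 0.0009]
mat 0.10278260276305105 [ 0.47068257 -0.31775422] [0.0026 0.0023 0.0031 0.0027]
tray 0.0036811581568926737 [0.50726743 0.29572844] [0.0054 0.0043 0.006  0.0071]
F [ 0.4478 -0.0101] [[313.0, 138.4], [312.3, 139.1]]
L [0.5443 0.1144] [[414.0, 218.3], [419.9, 224.3]]
R [ 0.5551 -0.1253] [[221.5, 227.1], [214.8, 233.5]]
G [ 0.5497 -0.0055] [[317.4, 222.7], [317.0, 228.9]]
H [ 6.676e-01 -1.000e-04] [[322.0, 309.6], [321.8, 320.7]]
[ 8.07738872e-04  9.99999661e-01 -1.19157158e-04  1.09265257e-04]
```

```bash
python3 -m inch '[[[-0.06,0.1,0.08],[0,0,0.1]],[[-0.12,0.2,0.16],[0,0,0.2]],[[-0.18,0.3,0.24],[0,0,0.3]],[[-0.24,0.4,0.32],[0,0,0.4]],[[-0.3,0.5,0.4],[0,0,0.5]],[[-0.36,0.6,0.48],[0,0,0.6]],[[-0.42,0.7,0.56],[0,0,0.7]],[[-0.48,0.8,0.64],[0,0,0.8]],[[-0.54,0.9,0.72],[0,0,0.9]],[[-0.6,1,0.8],[0,0,1]]]' 0.6 30
python3 -m inch '[[[0.026,0.032,0.1],[0,0,0.07]],[[0.05,0.064,0.2],[0,0,0.14]],[[0.077,0.096,0.3],[0,0,0.21]],[[0.1,0.128,0.4],[0,0,0.28]],[[0.13,0.16,0.5],[0,0,0.35]],[[0.154,0.19,0.6],[0,0,0.42]],[[0.18,0.22,0.7],[0,0,0.49]],[[0.2,0.255,0.8],[0,0,0.56]],[[0.257,0.319,0.9],[0,0,0.69]],[[0.257,0.319,1],[0,0,0.69]]]'
python3 - <<'E'
from h import *
o,im=snap('wrist','w2.png'); c=cam('wrist',o); print(o['position'],o['ee_rot'],o['joint_pos'].round(2))
for n,w in dict(F=(.4478,-.0101),L=(.5543,.1149),R=(.5651,-.1249)).items(): print(n,proj(c,[*w,.1485]).round(),proj(c,[*w,.1185]).round())
E
```

```text
clock: 8.2
position: [0.55, 0.0859, 0.3908]
ee_rot: [0.383, 0.924, 0.0, -0.0]
ft_force: [0.1, 0.6, -0.7]
grip_width: 0.599
grasp_force: 0.0
clock: 9.2
position: [0.5532, 0.119, 0.3105]
ee_rot: [0.616, 0.788, -0.0, -0.0]
ft_force: [-0.2, 0.2, -0.5]
grip_width: 0.595
grasp_force: 0.0
[0.55317938 0.11902485 0.31054459] [ 6.15577804e-01  7.88076014e-01 -5.17969536e-05 -4.00914940e-04] [-0.75  0.17  0.53  1.52 -0.09  1.47  0.03]
F [168. 331.] [180. 315.]
L [324. 223.] [324. 215.]
R [274. 462.] [277. 439.]
```

View pics/w2.png

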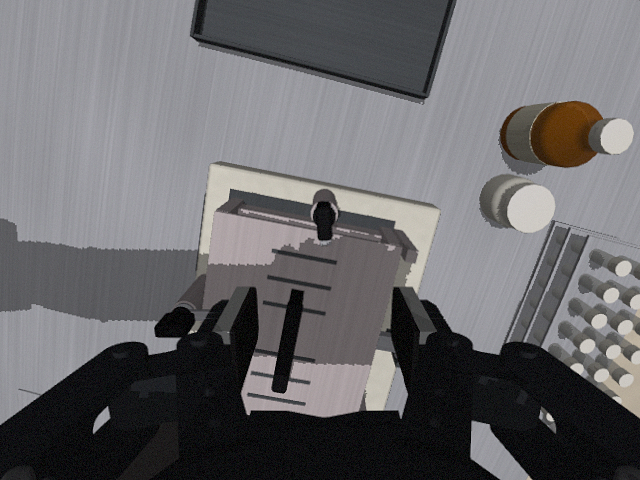

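The wrist view over the left screw shows its wing at (323,218), within a pixel or two of the prediction and aligned with the tool x axis. I'll descend and grip.

```bash
python3 -m inch '[[[0,0,0.1],[0,0,0]],[[0,0,0.2],[0,0,0]],[[0,0,0.3],[0,0,0]],[[0,0,0.4],[0,0,0]],[[0,0,0.5],[0,0,0]],[[-0.05,0,0.6],[0,0,0]],[[-0.05,0,0.7],[0,0,0]],[[-0.05,0,0.8],[0,0,0]],[[-0.05,0,0.9],[0,0,0]],[[-0.05,0,1],[0,0,0]]]' >/dev/null
python3 -m inch '[[[0,0,0.1],[0,0,0]],[[0,0,0.2],[0,0,0]],[[0,0,0.3],[0,0,0]],[[0,0,0.4],[0,0,0]],[[0,0,0.5],[0,0,0]],[[0,0,0.6],[0,0,0]],[[0,0,0.7],[0,0,0]],[[0,0,0.8],[0,0,0]],[[0,0,0.9],[0,0,0]],[[0,0,1],[0,0,0]]]'
python3 -m inch '[[[0,0,0.05],[0,0,0]],[[0,0,0.1],[0,0,0]],[[0,0,0.15],[0,0,0]],[[0,0,0.2],[0,0,0]],[[0,0,0.25],[0,0,0]],[[0,0,0.3],[0,0,0]],[[0,0,0.34],[0,0,0]],[[0,0,0.37],[0,0,0]],[[0,0,0.37],[0,0,0]],[[0,0,0.37],[0,0,0]]]'
python3 -m inch '[[[0,0,0],[0,0,0]],[[0,0,0],[0,0,0]],[[0,0,0],[0,0,0]],[[0,0,0],[0,0,0]],[[0,0,0],[0,0,0]],[[0,0,0],[0,0,0]],[[0,0,0],[0,0,0]],[[0,0,0],[0,0,0]],[[0,0,0],[0,0,0]],[[0,0,0],[0,0,0]]]' 0 30
```

```text
clock: 11.25
position: [0.5546, 0.1135, 0.1506]
ee_rot: [0.616, 0.788, 0.0, -0.0]
ft_force: [-0.2, 0.5, 0.1]
grip_width: 0.599
grasp_force: 0.0
clock: 12.25
position: [0.5546, 0.1135, 0.1218]
ee_rot: [0.616, 0.788, 0.0, 0.0]
ft_force: [0.0, -0.2, 0.1]
grip_width: 0.602
grasp_force: 0.0
clock: 13.25
position: [0.5543, 0.1136, 0.1219]
ee_rot: [0.616, 0.788, -0.0, -0.0]
ft_force: [-4.3, 0.1, 5.4]
grip_width: 0.131
grasp_force: 34.4
```

```bash
python3 -m inch '[[[0,0,0],[0,0,-0.1]],[[0,0,0],[0,0,-0.2]],[[0,0,0],[0,0,-0.3]],[[0,0,0],[0,0,-0.4]],[[0,0,0],[0,0,-0.5]],[[0,0,0],[0,0,-0.6]],[[0,0,0],[0,0,-0.7]],[[0,0,0],[0,0,-0.8]],[[0,0,0],[0,0,-0.9]],[[0,0,0],[0,0,-1]]]'
python3 -c "
from h import *
o=manip.get_obs();print(o['torque'],o['joint_pos'].round(2))"
python3 -m inch '[[[0,0,0],[0,0,-0.1]],[[0,0,0],[0,0,-0.2]],[[0,0,0],[0,0,-0.3]],[[0,0,0],[0,0,-0.4]],[[0,0,0],[0,0,-0.5]],[[0,0,0],[0,0,-0.6]],[[0,0,0],[0,0,-0.7]],[[0,0,0],[0,0,-0.8]],[[0,0,0],[0,0,-0.9]],[[0,0,0],[0,0,-1]]]'
python3 -c "
from h import *
o=manip.get_obs();print(o['torque'],o['joint_pos'].round(2))"
```

```text
clock: 14.25
position: [0.554, 0.1133, 0.1218]
ee_rot: [0.266, 0.964, -0.0, -0.001]
ft_force: [-6.6, -0.3, 6.9]
grip_width: 0.132
grasp_force: 34.6
[-0.20690086  1.30552582 -0.0786289 ] [-0.61  0.3   0.38  1.77 -0.12  1.1   0.85]
clock: 15.25
position: [0.554, 0.113, 0.1218]
ee_rot: [-0.123, 0.992, -0.0, -0.001]
ft_force: [-8.3, -2.0, 7.4]
grip_width: 0.131
grasp_force: 34.6
[-0.42659729  1.35282789 -0.05811412] [-0.51  0.29  0.27  1.77 -0.09  1.1   1.6 ]
```

```bash
python3 -m inch '[[[0,0,0],[0,0,-0.1]],[[0,0,0],[0,0,-0.2]],[[0,0,0],[0,0,-0.3]],[[0,0,0],[0,0,-0.4]],[[0,0,0],[0,0,-0.5]],[[0,0,0],[0,0,-0.6]],[[0,0,0],[0,0,-0.7]],[[0,0,0],[0,0,-0.8]],[[0,0,0],[0,0,-0.9]],[[0,0,0],[0,0,-1]]]'
python3 -c "
from h import *
o=manip.get_obs();print(o['torque'],o['joint_pos'].round(2))"
python3 -m inch '[[[0,0,0],[0,0,-0.05]],[[0,0,0],[0,0,-0.1]],[[0,0,0],[0,0,-0.15]],[[0,0,0],[0,0,-0.2]],[[0,0,0],[0,0,-0.25]],[[0,0,0],[0,0,-0.3]],[[0,0,0],[0,0,-0.35]],[[0,0,0],[0,0,-0.4]],[[0,0,0],[0,0,-0.45]],[[0,0,0],[0,0,-0.48]]]'
python3 -c "
from h import *
o=manip.get_obs();print(o['torque'],o['joint_pos'].round(2),R.from_quat(o['ee_rot']).as_matrix()[:,0])"
```

```text
clock: 16.25
position: [0.5542, 0.1127, 0.1218]
ee_rot: [-0.493, 0.87, -0.0, -0.001]
ft_force: [-5.9, -2.5, 6.7]
grip_width: 0.134
grasp_force: 34.5
[-0.55600397  1.13517045 -0.07236594] [-0.42  0.29  0.16  1.76 -0.05  1.1   2.36]
clock: 17.25
position: [0.5544, 0.1126, 0.1219]
ee_rot: [-0.647, 0.763, -0.0, -0.0]
ft_force: [-3.5, -2.1, 2.5]
grip_width: 0.129
grasp_force: 33.9
[-0.41591279  0.82669729 -0.05176623] [ 0.03  0.32 -0.37  1.74  0.13  1.11  2.6 ] [-1.63306644e-01 -9.86575215e-01  5.34682164e-04]
```

```bash
python3 -m inch '[[[0,0,0],[0,0,-0.02]],[[0,0,0],[0,0,-0.04]],[[0,0,0],[0,0,-0.06]],[[0,0,0],[0,0,-0.08]],[[0,0,0],[0,0,-0.1]],[[0,0,0],[0,0,-0.12]],[[0,0,0],[0,0,-0.14]],[[0,0,0],[0,0,-0.15]],[[0,0,0],[0,0,-0.15]],[[0,0,0],[0,0,-0.15]]]'
python3 -c "
from h import *
o=manip.get_obs();print(o['torque'],o['joint_pos'].round(3),R.from_quat(o['ee_rot']).as_matrix()[:,0])"
```

```text
clock: 18.25
position: [0.5544, 0.1128, 0.1219]
ee_rot: [-0.689, 0.724, 0.0, -0.0]
ft_force: [-5.8, -0.9, 7.0]
grip_width: 0.134
grasp_force: 51.5
[-0.29116724  1.07104983 -1.05365665] [ 0.338  0.389 -0.748  1.721  0.286  1.146  2.6  ] [-4.93788195e-02 -9.98780119e-01 -7.87567894e-05]
```

```bash
python3 -m inch '[[[0,0,0],[0,0,0]],[[0,0,0],[0,0,0]],[[0,0,0],[0,0,0]],[[0,0,0],[0,0,0]],[[0,0,-0.1],[0,0,0]],[[0,0,-0.3],[0,0,0]],[[0,0,-0.5],[0,0,0]],[[0,0,-0.7],[0,0,0]],[[0,0,-0.9],[0,0,0]],[[0,0,-1],[0,0,0]]]' 0.6 30
python3 -m inch '[[[0.08,0.06,0],[0,0,0.1]],[[0.16,0.12,0],[0,0,0.2]],[[0.24,0.19,0],[0,0,0.3]],[[0.32,0.25,0],[0,0,0.4]],[[0.4,0.31,0],[0,0,0.5]],[[0.48,0.37,0],[0,0,0.6]],[[0.56,0.44,0],[0,0,0.7]],[[0.64,0.5,0],[0,0,0.8]],[[0.72,0.56,0],[0,0,0.9]],[[0.8,0.62,0],[0,0,1]]]'
python3 -m inch '[[[0.1,-0.01,0],[0,0,0.1]],[[0.2,-0.02,0],[0,0,0.2]],[[0.3,-0.04,0],[0,0,0.3]],[[0.4,-0.05,0],[0,0,0.4]],[[0.5,-0.06,0],[0,0,0.5]],[[0.6,-0.07,0],[0,0,0.6]],[[0.7,-0.08,0],[0,0,0.7]],[[0.8,-0.1,0],[0,0,0.8]],[[0.9,-0.11,0],[0,0,0.9]],[[1,-0.12,0],[0,0,1]]]'
python3 -c "
from h import *
o,im=snap('wrist','w3.png');c=cam('wrist',o);print(o['joint_pos'].round(3),R.from_quat(o['ee_rot']).as_matrix()[:,0])
for w in [(.4478,-.0101)]: print(proj(c,[*w,.1485]).round(),proj(c,[*w,.1185]).round())"
```

```text
clock: 19.25
position: [0.5551, 0.1137, 0.2035]
ee_rot: [-0.69, 0.723, -0.001, 0.001]
ft_force: [0.4, -0.2, -0.4]
grip_width: 0.596
grasp_force: 0.0
clock: 20.25
position: [0.5017, 0.0516, 0.2017]
ee_rot: [-0.36, 0.933, 0.0, -0.0]
ft_force: [-0.7, -0.1, -0.6]
grip_width: 0.598
grasp_force: 0.0
clock: 21.25
position: [0.4491, -0.0093, 0.2017]
ee_rot: [0.025, 1.0, -0.0, -0.0]
ft_force: [-0.9, -0.6, -0.3]
grip_width: 0.599
grasp_force: 0.0
[ 6.480e-01 -2.000e-03 -7.170e-01  1.909e+00 -1.000e-03  1.234e+00
  1.453e+00] [-9.98768172e-01  4.96199242e-02  4.75327401e-05]
[321. 259.] [322. 243.]
```

View pics/w3.png

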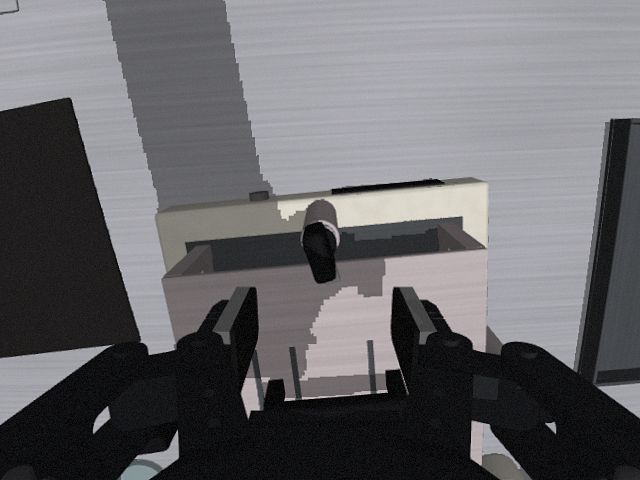

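The front wing appears at about (319,252), matching the predicted (321,251), tilted about 0.2 rad. I'll turn the hand round and grip it.

```bash
python3 -m inch '[[[0,0,0],[0,0,0.1]],[[0,0,0],[0,0,0.2]],[[0,0,0],[0,0,0.3]],[[0,0,0],[0,0,0.4]],[[0,0,0],[0,0,0.5]],[[0,0,0],[0,0,0.6]],[[0,0,0],[0,0,0.7]],[[0,0,0],[0,0,0.8]],[[0,0,0],[0,0,0.9]],[[0,0,0],[0,0,1]]]' >/dev/null
python3 -m inch '[[[0,0,0],[0,0,0.1]],[[0,0,0],[0,0,0.2]],[[0,0,0],[0,0,0.3]],[[0,0,0],[0,0,0.4]],[[0,0,0],[0,0,0.5]],[[0,0,0],[0,0,0.6]],[[0,0,0],[0,0,0.7]],[[0,0,0],[0,0,0.8]],[[0,0,0],[0,0,0.9]],[[0,0,0],[0,0,1]]]' >/dev/null
python3 -m inch '[[[0,0,0],[0,0,0.1]],[[0,0,0],[0,0,0.2]],[[0,0,0],[0,0,0.3]],[[0,0,0],[0,0,0.4]],[[0,0,0],[0,0,0.5]],[[0,0,0],[0,0,0.6]],[[0,0,0],[0,0,0.7]],[[0,0,0],[0,0,0.8]],[[0,0,0],[0,0,0.9]],[[0,0,0],[0,0,1]]]'
python3 -m inch '[[[0,0,0],[0,0,0.12]],[[0,0,0],[0,0,0.24]],[[0,0,0],[0,0,0.36]],[[0,0,0],[0,0,0.48]],[[0,0,0],[0,0,0.6]],[[0,0,0.2],[0,0,0.63]],[[0,0,0.4],[0,0,0.63]],[[0,0,0.6],[0,0,0.63]],[[0,0,0.8],[0,0,0.63]],[[0,0,1],[0,0,0.63]]]'
python3 -c "
from h import *
o=manip.get_obs();print(o['joint_pos'].round(3),R.from_quat(o['ee_rot']).as_matrix()[:,0])"
python3 -m inch '[[[0,0,0],[0,0,0]],[[0,0,0],[0,0,0]],[[0,0,0],[0,0,0]],[[0,0,0],[0,0,0]],[[0,0,0],[0,0,0]],[[0,0,0],[0,0,0]],[[0,0,0],[0,0,0]],[[0,0,0],[0,0,0]],[[0,0,0],[0,0,0]],[[0,0,0],[0,0,0]]]' 0 30
```

```text
clock: 24.3
position: [0.4494, -0.0089, 0.2017]
ee_rot: [0.933, 0.36, -0.0, -0.0]
ft_force: [-0.7, -0.7, -0.3]
grip_width: 0.598
grasp_force: 0.0
clock: 25.3
position: [0.4495, -0.0089, 0.1212]
ee_rot: [0.992, 0.123, 0.0, 0.0]
ft_force: [-1.0, 0.5, -0.9]
grip_width: 0.598
grasp_force: 0.0
[ 0.627  0.099 -0.729  2.007  0.076  1.062 -1.462] [9.69903469e-01 2.43489633e-01 2.45089242e-04]
clock: 26.3
position: [0.4503, -0.0112, 0.1226]
ee_rot: [0.993, 0.121, 0.001, 0.001]
ft_force: [3.0, -8.2, -3.8]
grip_width: 0.138
grasp_force: 35.9
```

```bash
python3 -m inch '[[[0,0,0],[0,0,-0.1]],[[0,0,0],[0,0,-0.2]],[[0,0,0],[0,0,-0.3]],[[0,0,0],[0,0,-0.4]],[[0,0,0],[0,0,-0.5]],[[0,0,0],[0,0,-0.6]],[[0,0,0],[0,0,-0.7]],[[0,0,0],[0,0,-0.8]],[[0,0,0],[0,0,-0.9]],[[0,0,0],[0,0,-1]]]'
python3 -m inch '[[[0,0,0],[0,0,-0.1]],[[0,0,0],[0,0,-0.2]],[[0,0,0],[0,0,-0.3]],[[0,0,0],[0,0,-0.4]],[[0,0,0],[0,0,-0.5]],[[0,0,0],[0,0,-0.6]],[[0,0,0],[0,0,-0.7]],[[0,0,0],[0,0,-0.8]],[[0,0,0],[0,0,-0.9]],[[0,0,0],[0,0,-1]]]'
python3 -m inch '[[[0,0,0],[0,0,-0.1]],[[0,0,0],[0,0,-0.2]],[[0,0,0],[0,0,-0.3]],[[0,0,0],[0,0,-0.4]],[[0,0,0],[0,0,-0.5]],[[0,0,0],[0,0,-0.6]],[[0,0,0],[0,0,-0.7]],[[0,0,0],[0,0,-0.8]],[[0,0,0],[0,0,-0.9]],[[0,0,0],[0,0,-1]]]'
python3 -m inch '[[[0,0,0],[0,0,-0.05]],[[0,0,0],[0,0,-0.1]],[[0,0,0],[0,0,-0.15]],[[0,0,0],[0,0,-0.2]],[[0,0,0],[0,0,-0.25]],[[0,0,0],[0,0,-0.3]],[[0,0,0],[0,0,-0.35]],[[0,0,0],[0,0,-0.4]],[[0,0,0],[0,0,-0.45]],[[0,0,0],[0,0,-0.52]]]'
python3 -c "
from h import *
o=manip.get_obs();print(o['torque'],o['joint_pos'].round(3),R.from_quat(o['ee_rot']).as_matrix()[:,0])"
```

```text
clock: 27.3
position: [0.4493, -0.0099, 0.1226]
ee_rot: [0.87, 0.493, -0.0, 0.0]
ft_force: [-4.1, -2.3, 3.4]
grip_width: 0.131
grasp_force: 37.0
clock: 28.3
position: [0.4477, -0.0097, 0.1225]
ee_rot: [0.615, 0.789, -0.002, -0.001]
ft_force: [-15.1, -1.4, 14.2]
grip_width: 0.133
grasp_force: 38.5
clock: 29.3
position: [0.4464, -0.0107, 0.1224]
ee_rot: [0.266, 0.964, -0.003, -0.003]
ft_force: [-24.6, -6.6, 22.9]
grip_width: 0.133
grasp_force: 39.8
clock: 30.3
position: [0.4461, -0.0116, 0.1224]
ee_rot: [0.066, 0.998, -0.003, -0.004]
ft_force: [-26.3, -9.4, 26.6]
grip_width: 0.131
grasp_force: 40.2
[-1.92264344  5.1662493  -0.12134877] [ 0.823  0.125 -0.934  2.     0.119  1.078  1.273] [-0.99112771  0.13271642  0.00722567]
```

```bash
python3 -m inch '[[[0,0,0],[0,0,-0.02]],[[0,0,0],[0,0,-0.04]],[[0,0,0],[0,0,-0.06]],[[0,0,0],[0,0,-0.08]],[[0,0,0],[0,0,-0.1]],[[0,0,0],[0,0,-0.12]],[[0,0,0],[0,0,-0.12]],[[0,0,0],[0,0,-0.12]],[[0,0,0],[0,0,-0.12]],[[0,0,0],[0,0,-0.12]]]'
python3 -c "
from h import *
o=manip.get_obs();print(o['torque'],o['joint_pos'].round(3),R.from_quat(o['ee_rot']).as_matrix()[:,0])"
```

```text
clock: 31.3
position: [0.4462, -0.0116, 0.1224]
ee_rot: [0.021, 1.0, -0.002, -0.004]
ft_force: [-24.7, -8.7, 24.1]
grip_width: 0.133
grasp_force: 59.2
[-1.70690231  5.08418807 -1.27979042] [ 0.832  0.127 -0.943  1.999  0.12   1.078  1.363] [-0.99905631  0.04276424  0.0075972 ]
```

```bash
python3 -m inch '[[[0,0,0],[0,0,0]],[[0,0,0],[0,0,0]],[[0,0,0],[0,0,0]],[[0,0,0],[0,0,0]],[[0,0,-0.1],[0,0,0]],[[0,0,-0.3],[0,0,0]],[[0,0,-0.5],[0,0,0]],[[0,0,-0.7],[0,0,0]],[[0,0,-0.9],[0,0,0]],[[0,0,-1],[0,0,0]]]' 0.6 30
python3 -m inch '[[[-0.08,-0.07,0],[0,0,0.08]],[[-0.15,-0.14,0],[0,0,0.16]],[[-0.23,-0.21,0],[0,0,0.24]],[[-0.3,-0.28,0],[0,0,0.33]],[[-0.38,-0.35,0],[0,0,0.41]],[[-0.45,-0.42,0],[0,0,0.49]],[[-0.53,-0.49,0],[0,0,0.57]],[[-0.6,-0.56,0],[0,0,0.65]],[[-0.68,-0.63,0],[0,0,0.74]],[[-0.755,-0.69,0],[0,0,0.817]]]'
python3 -m inch '[[[-0.1,-0.01,0],[0,0,0.08]],[[-0.2,-0.02,0],[0,0,0.16]],[[-0.3,-0.03,0],[0,0,0.24]],[[-0.4,-0.04,0],[0,0,0.33]],[[-0.5,-0.05,0],[0,0,0.41]],[[-0.6,-0.06,0],[0,0,0.49]],[[-0.7,-0.07,0],[0,0,0.57]],[[-0.8,-0.08,0],[0,0,0.65]],[[-0.9,-0.1,0],[0,0,0.74]],[[-1,-0.1,0],[0,0,0.817]]]'
python3 -c "
from h import *
o,im=snap('wrist','w4.png');c=cam('wrist',o);print(o['joint_pos'].round(3),R.from_quat(o['ee_rot']).as_matrix()[:,0])
for w in [(.5651,-.1249)]: print(proj(c,[*w,.1485]).round(),proj(c,[*w,.1185]).round())"
```

```text
clock: 32.3
position: [0.45, -0.0089, 0.2034]
ee_rot: [0.019, 1.0, -0.0, 0.001]
ft_force: [0.5, -0.5, -0.2]
grip_width: 0.6
grasp_force: 0.0
clock: 33.3
position: [0.5077, -0.0669, 0.2016]
ee_rot: [0.335, 0.942, 0.0, -0.0]
ft_force: [-0.1, -1.1, -0.9]
grip_width: 0.6
grasp_force: 0.0
clock: 34.3
position: [0.5648, -0.1236, 0.2015]
ee_rot: [0.615, 0.788, -0.0, -0.0]
ft_force: [-0.2, -1.0, 0.0]
grip_width: 0.599
grasp_force: 0.0
[ 0.727  0.331 -0.72   1.6    0.224  1.297  0.219] [-2.43187213e-01  9.69979274e-01  4.33636408e-04]
[323. 265.] [323. 248.]
```

View pics/w4.png

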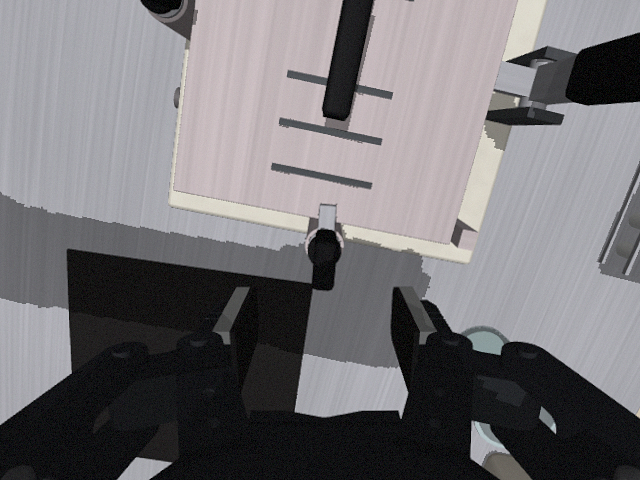

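The right wing is at (323,258), aligned with the tool and on the prediction.

```bash
python3 -m inch '[[[-0.02,0,0.1],[0,0,0]],[[-0.02,0,0.2],[0,0,0]],[[-0.02,0,0.3],[0,0,0]],[[-0.02,0,0.4],[0,0,0]],[[-0.02,0,0.5],[0,0,0]],[[-0.02,0,0.6],[0,0,0]],[[-0.02,0,0.7],[0,0,0]],[[-0.02,0,0.8],[0,0,0]],[[-0.02,0,0.9],[0,0,0]],[[-0.02,0,1],[0,0,0]]]'
python3 -m inch '[[[0,0,0],[0,0,0]],[[0,0,0],[0,0,0]],[[0,0,0],[0,0,0]],[[0,0,0],[0,0,0]],[[0,0,0],[0,0,0]],[[0,0,0],[0,0,0]],[[0,0,0],[0,0,0]],[[0,0,0],[0,0,0]],[[0,0,0],[0,0,0]],[[0,0,0],[0,0,0]]]' 0 30
python3 -m inch '[[[0,0,0],[0,0,-0.1]],[[0,0,0],[0,0,-0.2]],[[0,0,0],[0,0,-0.3]],[[0,0,0],[0,0,-0.4]],[[0,0,0],[0,0,-0.5]],[[0,0,0],[0,0,-0.6]],[[0,0,0],[0,0,-0.7]],[[0,0,0],[0,0,-0.8]],[[0,0,0],[0,0,-0.9]],[[0,0,0],[0,0,-1]]]'
python3 -m inch '[[[0,0,0],[0,0,-0.1]],[[0,0,0],[0,0,-0.2]],[[0,0,0],[0,0,-0.3]],[[0,0,0],[0,0,-0.4]],[[0,0,0],[0,0,-0.5]],[[0,0,0],[0,0,-0.6]],[[0,0,0],[0,0,-0.7]],[[0,0,0],[0,0,-0.8]],[[0,0,0],[0,0,-0.9]],[[0,0,0],[0,0,-1]]]'
python3 -m inch '[[[0,0,0],[0,0,-0.1]],[[0,0,0],[0,0,-0.2]],[[0,0,0],[0,0,-0.3]],[[0,0,0],[0,0,-0.4]],[[0,0,0],[0,0,-0.5]],[[0,0,0],[0,0,-0.6]],[[0,0,0],[0,0,-0.7]],[[0,0,0],[0,0,-0.8]],[[0,0,0],[0,0,-0.9]],[[0,0,0],[0,0,-1]]]'
python3 -c "
from h import *
o=manip.get_obs();print(o['torque'],o['joint_pos'].round(3),R.from_quat(o['ee_rot']).as_matrix()[:,0])"
```

```text
clock: 35.35
position: [0.5651, -0.1247, 0.121]
ee_rot: [0.614, 0.789, 0.0, -0.0]
ft_force: [-0.3, -0.2, -0.2]
grip_width: 0.6
grasp_force: 0.0
clock: 36.35
position: [0.5652, -0.1249, 0.122]
ee_rot: [0.614, 0.789, -0.0, 0.0]
ft_force: [-2.8, -1.6, 5.4]
grip_width: 0.134
grasp_force: 35.7
clock: 37.35
position: [0.5642, -0.1257, 0.122]
ee_rot: [0.264, 0.964, -0.001, -0.001]
ft_force: [-10.6, -3.2, 10.3]
grip_width: 0.136
grasp_force: 36.4
clock: 38.35
position: [0.564, -0.127, 0.122]
ee_rot: [-0.125, 0.992, -0.001, -0.001]
ft_force: [-10.0, -7.2, 11.0]
grip_width: 0.134
grasp_force: 36.4
clock: 39.35
position: [0.5647, -0.128, 0.122]
ee_rot: [-0.494, 0.869, -0.001, -0.001]
ft_force: [-6.2, -9.8, 8.2]
grip_width: 0.131
grasp_force: 36.0
[-1.91225966  1.29006081 -0.08249571] [ 1.007  0.583 -1.134  1.675  0.558  1.249  2.355] [-0.51133327 -0.8593738   0.0038672 ]
```

```bash
python3 -m inch '[[[0,0,0],[0,0,-0.05]],[[0,0,0],[0,0,-0.1]],[[0,0,0],[0,0,-0.15]],[[0,0,0],[0,0,-0.2]],[[0,0,0],[0,0,-0.25]],[[0,0,0],[0,0,-0.3]],[[0,0,0],[0,0,-0.35]],[[0,0,0],[0,0,-0.4]],[[0,0,0],[0,0,-0.45]],[[0,0,0],[0,0,-0.48]]]'
python3 -c "
from h import *
o=manip.get_obs();print(o['torque'],o['joint_pos'].round(3),R.from_quat(o['ee_rot']).as_matrix()[:,0])"
```

```text
clock: 40.35
position: [0.5653, -0.1282, 0.1221]
ee_rot: [-0.647, 0.762, -0.001, -0.001]
ft_force: [-5.5, -11.4, 5.8]
grip_width: 0.132
grasp_force: 35.8
[-2.06935385  0.84167074 -0.02752672] [ 1.118  0.773 -1.383  1.67   0.779  1.37   2.591] [-0.16157314 -0.98685401  0.00364348]
```

```bash
python3 -m inch '[[[0,0,0],[0,0,-0.02]],[[0,0,0],[0,0,-0.04]],[[0,0,0],[0,0,-0.06]],[[0,0,0],[0,0,-0.08]],[[0,0,0],[0,0,-0.1]],[[0,0,0],[0,0,-0.12]],[[0,0,0],[0,0,-0.14]],[[0,0,0],[0,0,-0.15]],[[0,0,0],[0,0,-0.15]],[[0,0,0],[0,0,-0.15]]]'
python3 -c "
from h import *
o=manip.get_obs();print(o['torque'],o['joint_pos'].round(3),R.from_quat(o['ee_rot']).as_matrix()[:,0])"
```

```text
clock: 41.35
position: [0.5664, -0.1263, 0.12]
ee_rot: [-0.68, 0.733, -0.009, -0.014]
ft_force: [-47.1, -39.3, 83.3]
grip_width: 0.136
grasp_force: 80.1
[-9.03717165  9.57730801 -0.85265593] [ 1.118  0.865 -1.469  1.668  0.896  1.452  2.602] [-0.07439191 -0.9967101   0.03216862]
```

```bash
python3 -m inch '[[[0,0,0],[0,0,0]],[[0,0,0],[0,0,0]],[[0,0,0],[0,0,0]],[[0,0,0],[0,0,0]],[[0,0,-0.1],[0,0,0]],[[0,0,-0.3],[0,0,0]],[[0,0,-0.5],[0,0,0.1]],[[0,0,-0.7],[0,0,0.2]],[[0,0,-0.9],[0,0,0.3]],[[0,0,-1],[0,0,0.4]]]' 0.6 30
python3 -c "
from h import *
o=manip.get_obs();print(o['torque'],o['joint_pos'].round(3),R.from_quat(o['ee_rot']).as_matrix().round(3))"
```

```text
clock: 42.35
position: [0.5689, -0.1118, 0.1967]
ee_rot: [-0.562, 0.827, -0.005, -0.003]
ft_force: [0.4, 0.3, 0.2]
grip_width: 0.602
grasp_force: 0.0
[ 0.01779707 -0.00196383  0.01390968] [ 1.114  0.718 -1.463  1.588  0.728  1.491  2.378] [[-0.368 -0.93   0.001]
 [-0.93   0.368 -0.012]
 [ 0.011 -0.005 -1.   ]]
```

```bash
python3 -m inch '[[[-0.1,0.06,-0.05],[0,0,0.1]],[[-0.2,0.12,-0.1],[0,0,0.2]],[[-0.3,0.19,-0.15],[0,0,0.3]],[[-0.4,0.25,-0.2],[0,0,0.4]],[[-0.5,0.31,-0.25],[0,0,0.5]],[[-0.6,0.37,-0.3],[0,0,0.6]],[[-0.7,0.43,-0.35],[0,0,0.7]],[[-0.8,0.5,-0.4],[0,0,0.8]],[[-0.9,0.56,-0.45],[0,0,0.9]],[[-1,0.62,-0.5],[0,0,1]]]'
python3 -m inch '[[[0,0,-0.05],[0,0,0.1]],[[0,0,-0.1],[0,0,0.2]],[[0,0,-0.15],[0,0,0.3]],[[0,0,-0.2],[0,0,0.4]],[[0,0,-0.2],[0,0,0.5]],[[0,0,-0.2],[0,0,0.6]],[[0,0,-0.2],[0,0,0.7]],[[0,0,-0.2],[0,0,0.8]],[[0,0,-0.2],[0,0,0.9]],[[0,0,-0.2],[0,0,1]]]'
python3 -m inch '[[[0,0,0],[0,0,0.1]],[[0,0,0],[0,0,0.2]],[[0,0,0],[0,0,0.3]],[[0,0,0],[0,0,0.4]],[[0,0,0],[0,0,0.5]],[[0,0,0],[0,0,0.6]],[[0,0,0],[0,0,0.7]],[[0,0,0],[0,0,0.8]],[[0,0,0],[0,0,0.9]],[[0,0,0],[0,0,1]]]'
python3 -c "
from h import *
o,im=snap('wrist','w5.png');c=cam('wrist',o);print(o['joint_pos'].round(3),R.from_quat(o['ee_rot']).as_matrix().round(3))
for w in [(.5497,-.0055)]: print(proj(c,[*w,.144]).round())"
```

```text
clock: 43.35
position: [0.5513, -0.0182, 0.2343]
ee_rot: [-0.203, 0.979, -0.006, -0.001]
ft_force: [-0.5, 0.3, -0.9]
grip_width: 0.602
grasp_force: 0.0
clock: 44.35
position: [0.5514, -0.0183, 0.2501]
ee_rot: [0.187, 0.982, -0.006, 0.001]
ft_force: [-0.1, 0.1, -1.2]
grip_width: 0.598
grasp_force: 0.0
clock: 45.35
position: [0.5514, -0.0182, 0.2502]
ee_rot: [0.549, 0.836, -0.005, 0.003]
ft_force: [-0.1, -0.5, -0.7]
grip_width: 0.599
grasp_force: 0.0
[ 0.831  0.327 -1.075  1.588  0.303  1.404  0.136] [[-0.398  0.917 -0.   ]
 [ 0.917  0.398 -0.012]
 [-0.011 -0.005 -1.   ]]
[329. 215.]
```

View pics/w5.png

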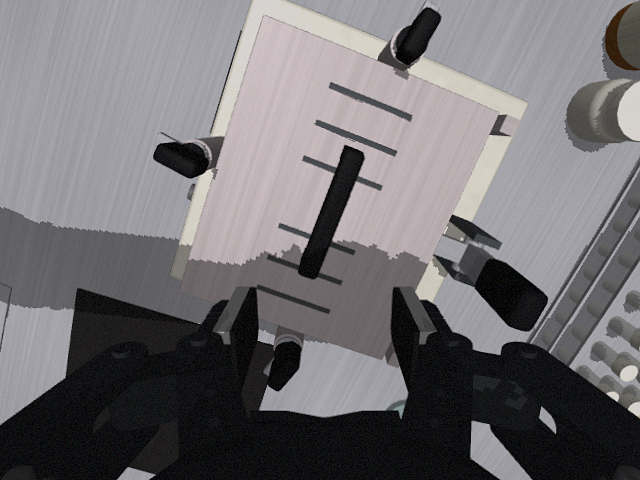

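All three lugs now point away from the cover: the wings are at (180,157), (420,35) and (286,360). The handle is centred at about (331,212), close to the predicted (329,215).

```bash
python3 -m inch '[[[0.02,0.01,0.07],[0,0,0.05]],[[0.04,0.01,0.14],[0,0,0.1]],[[0.06,0.02,0.2],[0,0,0.15]],[[0.08,0.02,0.27],[0,0,0.2]],[[0.1,0.03,0.34],[0,0,0.25]],[[0.12,0.03,0.4],[0,0,0.3]],[[0.14,0.04,0.48],[0,0.01,0.35]],[[0.154,0.044,0.55],[-0.006,0.014,0.4]],[[0.154,0.044,0.64],[-0.006,0.014,0.465]],[[0.154,0.044,0.64],[-0.006,0.014,0.465]]]'
python3 -m inch '[[[0,0,0.1],[0,0,0]],[[0,0,0.2],[0,0,0]],[[0,0,0.3],[0,0,0]],[[0,0,0.4],[0,0,0]],[[0,0,0.5],[0,0,0]],[[0,0,0.6],[0,0,0]],[[0,0,0.7],[0,0,0]],[[0,0,0.8],[0,0,0]],[[0,0,0.9],[0,0,0]],[[0,0,1],[0,0,0]]]'
python3 -m inch '[[[0,0,0],[0,0,0]],[[0,0,0],[0,0,0]],[[0,0,0],[0,0,0]],[[0,0,0],[0,0,0]],[[0,0,0],[0,0,0]],[[0,0,0],[0,0,0]],[[0,0,0],[0,0,0]],[[0,0,0],[0,0,0]],[[0,0,0],[0,0,0]],[[0,0,0],[0,0,0]]]' 0 80
python3 -c "
from h import *
o=manip.get_obs();print(o['torque'],o['joint_pos'].round(3),R.from_quat(o['ee_rot']).as_matrix().round(3))"
```

```text
clock: 46.4
position: [0.5493, -0.0067, 0.1977]
ee_rot: [0.69, 0.724, 0.0, 0.0]
ft_force: [0.2, -0.0, 0.5]
grip_width: 0.6
grasp_force: 0.0
clock: 47.4
position: [0.5497, -0.0077, 0.117]
ee_rot: [0.691, 0.723, 0.0, 0.0]
ft_force: [0.2, 0.4, -1.0]
grip_width: 0.606
grasp_force: 0.0
clock: 48.4
position: [0.55, -0.0076, 0.1181]
ee_rot: [0.691, 0.723, 0.0, 0.001]
ft_force: [-0.1, 1.4, 5.6]
grip_width: 0.149
grasp_force: 78.9
[-0.00032092  0.19791781  0.02915401] [ 0.723  0.424 -0.957  1.76   0.377  1.154 -0.303] [[-0.046  0.999  0.001]
 [ 0.999  0.046 -0.   ]
 [-0.001  0.001 -1.   ]]
```

```bash
python3 -m inch '[[[0,0,-0.05],[0,0,0]],[[0,0,-0.1],[0,0,0]],[[0,0,-0.2],[0,0,0]],[[0,0,-0.3],[0,0,0]],[[0,0,-0.4],[0,0,0]],[[0,0,-0.5],[0,0,0]],[[0,0,-0.6],[0,0,0]],[[0,0,-0.7],[0,0,0]],[[0,0,-0.85],[0,0,0]],[[0,0,-1],[0,0,0]]]'
python3 -c "
from h import *
o,im=snap('scene','s2.png');print(o['torque'],o['joint_pos'].round(3),R.from_quat(o['ee_rot']).as_matrix().round(3))"
```

```text
clock: 49.4
position: [0.5496, -0.0076, 0.1987]
ee_rot: [0.691, 0.723, 0.0, 0.0]
ft_force: [0.2, -0.4, -2.7]
grip_width: 0.148
grasp_force: 78.1
[0.03055533 0.030064   0.01290115] [ 0.767  0.34  -1.001  1.669  0.296  1.296 -0.243] [[-0.046  0.999  0.001]
 [ 0.999  0.046 -0.   ]
 [-0.     0.001 -1.   ]]
```

View pics/s2.png

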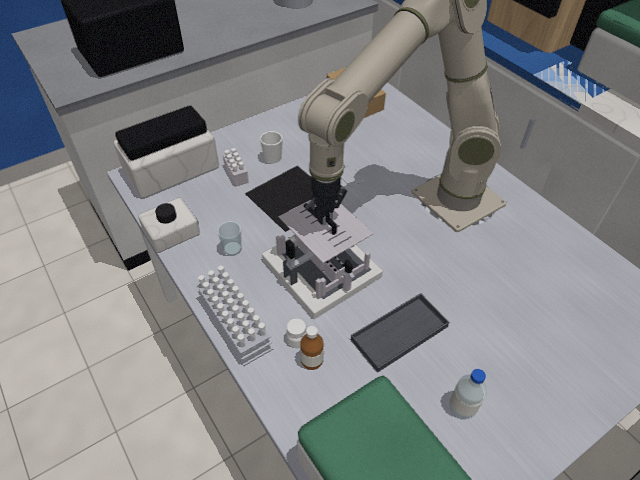

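The cover hangs level in the gripper above the station, at about (325,230), and the screws stayed in place. I'll carry it to the mat.

```bash
python3 -m inch '[[[-0.05,-0.01,-0.02],[0,0,0]],[[-0.12,-0.04,-0.04],[0,0,0]],[[-0.2,-0.06,-0.06],[0,0,0]],[[-0.3,-0.09,-0.08],[0,0,0]],[[-0.4,-0.12,-0.1],[0,0,0]],[[-0.5,-0.15,-0.1],[0,0,0]],[[-0.62,-0.19,-0.1],[0,0,0]],[[-0.74,-0.22,-0.1],[0,0,0]],[[-0.85,-0.26,-0.1],[0,0,0]],[[-0.964,-0.2925,-0.1],[0,0,0]]]' >/dev/null
python3 -m inch '[[[-0.1,-0.03,0],[0,0,0]],[[-0.2,-0.06,0],[0,0,0]],[[-0.3,-0.09,0],[0,0,0]],[[-0.4,-0.12,0],[0,0,0]],[[-0.5,-0.15,0],[0,0,0]],[[-0.6,-0.18,0],[0,0,0]],[[-0.7,-0.21,0],[0,0,0]],[[-0.8,-0.24,0],[0,0,0]],[[-0.88,-0.27,0],[0,0,0]],[[-0.964,-0.2925,0],[0,0,0]]]'
python3 -m inch '[[[-0.1,-0.03,0],[0,0,0]],[[-0.2,-0.06,0],[0,0,0]],[[-0.3,-0.09,0],[0,0,0]],[[-0.4,-0.12,0],[0,0,0]],[[-0.5,-0.15,0],[0,0,0]],[[-0.6,-0.18,0],[0,0,0]],[[-0.7,-0.21,0],[0,0,0]],[[-0.8,-0.24,0],[0,0,0]],[[-0.88,-0.27,0],[0,0,0]],[[-0.964,-0.2925,0],[0,0,0]]]'
python3 -m inch '[[[-0.1,-0.03,0],[0,0,0]],[[-0.2,-0.06,0],[0,0,0]],[[-0.3,-0.09,0],[0,0,0]],[[-0.4,-0.12,0],[0,0,-0.02]],[[-0.5,-0.15,0],[0,0,-0.04]],[[-0.6,-0.18,0],[0,0,-0.06]],[[-0.7,-0.21,0],[0,0,-0.074]],[[-0.8,-0.24,0],[0,0,-0.074]],[[-0.9,-0.27,0],[0,0,-0.074]],[[-0.964,-0.2925,0],[0,0,-0.074]]]'
python3 -c "
from h import *
o=manip.get_obs();print(o['torque'],o['joint_pos'].round(3),R.from_quat(o['ee_rot']).as_matrix().round(3))"
```

```text
clock: 51.45
position: [0.5097, -0.1644, 0.2057]
ee_rot: [0.691, 0.723, 0.0, 0.0]
ft_force: [-0.0, 0.1, -3.2]
grip_width: 0.148
grasp_force: 78.2
clock: 52.45
position: [0.4899, -0.2425, 0.2057]
ee_rot: [0.691, 0.723, 0.0, 0.0]
ft_force: [0.7, 0.5, -3.5]
grip_width: 0.149
grasp_force: 78.2
clock: 53.45
position: [0.4699, -0.3211, 0.2056]
ee_rot: [0.67, 0.743, 0.0, 0.0]
ft_force: [0.3, -0.2, -2.8]
grip_width: 0.148
grasp_force: 78.2
[ 0.0494849  -0.0568118  -0.02696002] [ 1.236  0.344 -0.874  1.613  0.271  1.311  0.424] [[-0.103  0.995  0.001]
 [ 0.995  0.103 -0.   ]
 [-0.001  0.001 -1.   ]]
```

```bash
python3 -m inch '[[[0,0,0.1],[0,0,0]],[[0,0,0.2],[0,0,0]],[[0,0,0.3],[0,0,0]],[[0,0,0.4],[0,0,0]],[[0,0,0.5],[0,0,0]],[[0,0,0.6],[0,0,0]],[[0,0,0.7],[0,0,0]],[[0,0,0.8],[0,0,0]],[[0,0,0.9],[0,0,0]],[[0,0,1],[0,0,0]]]' >/dev/null
python3 -m inch '[[[0,0,0.1],[0,0,0]],[[0,0,0.2],[0,0,0]],[[0,0,0.3],[0,0,0]],[[0,0,0.4],[0,0,0]],[[0,0,0.5],[0,0,0]],[[0,0,0.6],[0,0,0]],[[0,0,0.7],[0,0,0]],[[0,0,0.8],[0,0,0]],[[0,0,0.9],[0,0,0]],[[0,0,1],[0,0,0]]]' >/dev/null
python3 -m inch '[[[0,0,0.04],[0,0,0]],[[0,0,0.08],[0,0,0]],[[0,0,0.12],[0,0,0]],[[0,0,0.16],[0,0,0]],[[0,0,0.2],[0,0,0]],[[0,0,0.24],[0,0,0]],[[0,0,0.27],[0,0,0]],[[0,0,0.29],[0,0,0]],[[0,0,0.31],[0,0,0]],[[0,0,0.31],[0,0,0]]]'
```

```text
clock: 56.45
position: [0.4703, -0.3202, 0.0208]
ee_rot: [0.669, 0.743, 0.0, 0.0]
ft_force: [0.8, 0.5, -3.9]
grip_width: 0.152
grasp_force: 78.1
```

```bash
python3 -m inch '[[[0,0,0.01],[0,0,0]],[[0,0,0.02],[0,0,0]],[[0,0,0.03],[0,0,0]],[[0,0,0.03],[0,0,0]],[[0,0,0.03],[0,0,0]],[[0,0,0.03],[0,0,0]],[[0,0,0.03],[0,0,0]],[[0,0,0.03],[0,0,0]],[[0,0,0.03],[0,0,0]],[[0,0,0.03],[0,0,0]]]'
```

```text
clock: 57.45
position: [0.4704, -0.3202, 0.0186]
ee_rot: [0.669, 0.743, 0.0, 0.0]
ft_force: [0.1, 0.1, -3.0]
grip_width: 0.151
grasp_force: 78.1
```

```bash
python3 -m inch '[[[0,0,0.01],[0,0,0]],[[0,0,0.02],[0,0,0]],[[0,0,0.02],[0,0,0]],[[0,0,0.02],[0,0,0]],[[0,0,0.02],[0,0,0]],[[0,0,0.02],[0,0,0]],[[0,0,0.02],[0,0,0]],[[0,0,0.02],[0,0,0]],[[0,0,0.02],[0,0,0]],[[0,0,0.02],[0,0,0]]]'
python3 -m inch '[[[0,0,0],[0,0,0]],[[0,0,0],[0,0,0]],[[0,0,0],[0,0,0]],[[0,0,0],[0,0,0]],[[0,0,-0.1],[0,0,0]],[[0,0,-0.3],[0,0,0]],[[0,0,-0.5],[0,0,0]],[[0,0,-0.7],[0,0,0]],[[0,0,-0.9],[0,0,0]],[[0,0,-1],[0,0,0]]]' 0.5 60
python3 -m inch '[[[0.1,0.04,-0.1],[0,0,-0.1]],[[0.2,0.08,-0.2],[0,0,-0.2]],[[0.3,0.12,-0.3],[0,0,-0.3]],[[0.4,0.16,-0.4],[0,0,-0.4]],[[0.5,0.2,-0.5],[0,0,-0.5]],[[0.6,0.24,-0.6],[0,0,-0.6]],[[0.7,0.28,-0.7],[0,0,-0.7]],[[0.8,0.32,-0.8],[0,0,-0.8]],[[0.9,0.36,-0.9],[0,0,-0.9]],[[1,0.4,-1],[0,0,-1]]]'
python3 -c "
from h import *
o,im=snap('scene','s3.png');o,im=snap('wrist','w6.png');print(o['joint_pos'].round(3),o['position'],o['ee_rot'])"
```

```text
clock: 58.45
position: [0.4705, -0.3203, 0.0181]
ee_rot: [0.669, 0.743, -0.0, 0.001]
ft_force: [-6.4, 2.3, 12.2]
grip_width: 0.145
grasp_force: 80.3
clock: 59.45
position: [0.471, -0.3206, 0.0993]
ee_rot: [0.669, 0.743, 0.0, 0.002]
ft_force: [-0.3, 0.0, 0.8]
grip_width: 0.497
grasp_force: 0.0
clock: 60.45
position: [0.4937, -0.2369, 0.1775]
ee_rot: [0.333, 0.943, -0.0, 0.0]
ft_force: [-0.1, -0.1, -0.0]
grip_width: 0.499
grasp_force: 0.0
[ 1.243  0.381 -1.066  1.697  0.349  1.268  1.002] [ 0.49476263 -0.23538252  0.17882066] [ 3.29565260e-01  9.44132116e-01 -6.54846695e-05  1.13244944e-03]
```

View pics/w6.png

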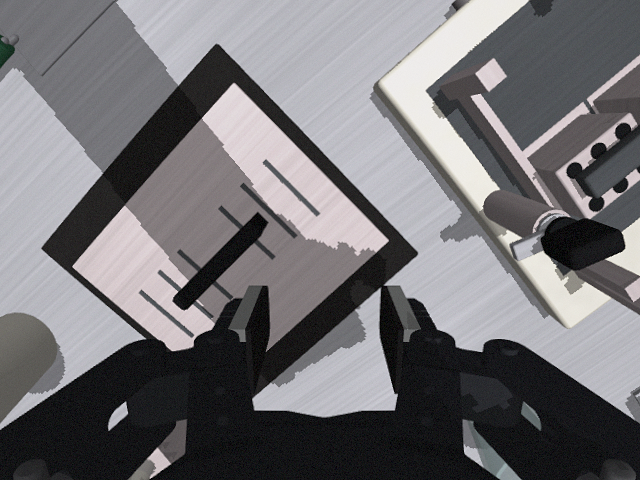

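The cover lies handle up on the mat with even margins: mat corners at (218,44), (418,254) and (41,247), cover corners at (234,83), (389,240) and (72,267). I'll check the numbers and go to the clamp.

```bash
python3 - <<'E'
from h import *
o=manip.get_obs();c=cam('wrist',o)
m=[onz(c,p,.004)[:2] for p in [(218,44),(418,254),(41,247)]]; k=[onz(c,p,.009)[:2] for p in [(234,83),(389,240),(72,267)]]
print((m[1]+m[2])/2,(k[1]+k[2])/2,np.linalg.norm(m[1]-m[2]),np.linalg.norm(k[1]-k[2]))
E
python3 -m inch '[[[0.01,0.08,-0.01],[0,0,0]],[[0.02,0.17,-0.02],[0,0,0]],[[0.03,0.25,-0.03],[0,0,0]],[[0.04,0.34,-0.04],[0,0,0]],[[0.05,0.42,-0.05],[0,0,0]],[[0.07,0.5,-0.06],[0,0,0]],[[0.08,0.59,-0.07],[0,0,0]],[[0.09,0.67,-0.08],[0,0,0]],[[0.1,0.76,-0.09],[0,0,0]],[[0.11,0.845,-0.1],[0,0,0]]]' 0 30 >/dev/null
python3 -m inch '[[[0.01,0.08,0],[0,0,0]],[[0.02,0.17,0],[0,0,0]],[[0.03,0.25,0],[0,0,0]],[[0.04,0.34,0],[0,0,0]],[[0.05,0.42,0],[0,0,0]],[[0.07,0.5,0],[0,0,0]],[[0.08,0.59,0],[0,0,0]],[[0.09,0.67,0],[0,0,0]],[[0.1,0.76,0],[0,0,0]],[[0.11,0.845,0],[0,0,0]]]' >/dev/null
python3 -m inch '[[[0.01,0.08,0],[0,0,0]],[[0.02,0.17,0],[0,0,0]],[[0.03,0.25,0],[0,0,0]],[[0.04,0.34,0],[0,0,0]],[[0.05,0.42,0],[0,0,0]],[[0.07,0.5,0],[0,0,0]],[[0.08,0.59,0],[0,0,0]],[[0.09,0.67,0],[0,0,0]],[[0.1,0.76,0],[0,0,0]],[[0.11,0.845,0],[0,0,0]]]'
python3 -m inch '[[[0.01,0.08,0],[0,0,-0.09]],[[0.02,0.17,0],[0,0,-0.18]],[[0.03,0.25,0],[0,0,-0.27]],[[0.04,0.34,0],[0,0,-0.36]],[[0.05,0.42,0],[0,0,-0.45]],[[0.07,0.5,0],[0,0,-0.54]],[[0.08,0.59,0],[0,0,-0.63]],[[0.09,0.67,0],[0,0,-0.72]],[[0.1,0.76,0],[0,0,-0.81]],[[0.11,0.845,0],[0,0,-0.91]]]'
python3 -c "
from h import *
o,im=snap('wrist','w7.png');c=cam('wrist',o);print(o['joint_pos'].round(3),o['position'],R.from_quat(o['ee_rot']).as_matrix().round(3))
print(proj(c,[.6676,-.0001,.195]))"
```

```text
[ 0.46862051 -0.31933761] [ 0.4704152  -0.31915102] 0.3210283833218258 0.26798792194641263
clock: 63.55
position: [0.6013, -0.0626, 0.1849]
ee_rot: [0.334, 0.943, -0.0, 0.0]
ft_force: [-0.1, -0.3, 0.6]
grip_width: -0.003
grasp_force: 0.0
clock: 64.55
position: [0.6371, -0.0046, 0.1848]
ee_rot: [-0.018, 1.0, -0.0, 0.0]
ft_force: [-0.2, -0.0, 0.8]
grip_width: -0.001
grasp_force: 0.0
[ 0.706  0.649 -1.139  1.446  0.59   1.418  1.165] [ 0.63706199 -0.0046058   0.18484094] [[-0.999 -0.036  0.001]
 [-0.036  0.999 -0.   ]
 [-0.001 -0.    -1.   ]]
[331.32418349 388.49677564]
```

View pics/w7.png

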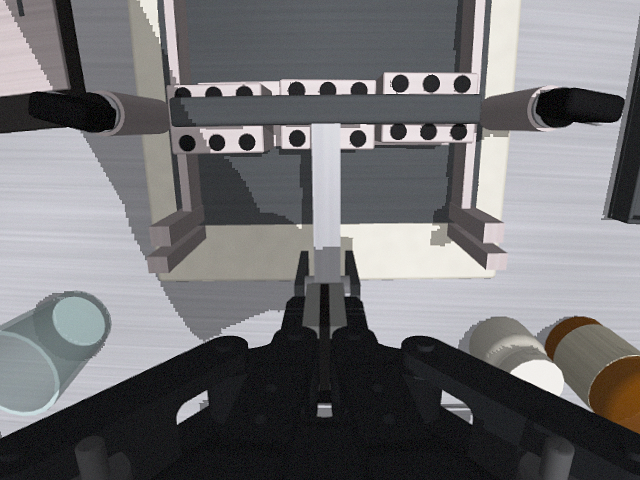

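The cover is within 2 mm of the mat centre. Three blocks are present under the clamp bar, at (215,115), (325,112) and (430,108). I'll push the clamp handle over.

```bash
python3 -m inch '[[[-0.07,0.04,0.05],[0,0,0]],[[-0.14,0.04,0.08],[0,0,0]],[[-0.21,0.04,0.085],[0,0,0]],[[-0.28,0.04,0.09],[0,0,0]],[[-0.35,0.04,0.1],[0,0,0]],[[-0.42,0.04,0.11],[0,0,0]],[[-0.49,0.04,0.12],[0,0,0]],[[-0.56,0.04,0.125],[0,0,0]],[[-0.63,0.04,0.13],[0,0,0]],[[-0.68,0.04,0.135],[0,0,0]]]'
python3 -m inch '[[[-0.05,0,0.02],[0,0,0]],[[-0.1,0,0.04],[0,0,0]],[[-0.15,0,0.07],[0,0,0]],[[-0.2,0,0.1],[0,0,0]],[[-0.25,0,0.13],[0,0,0]],[[-0.3,0,0.17],[0,0,0]],[[-0.34,0,0.2],[0,0,0]],[[-0.38,0,0.24],[0,0,0]],[[-0.42,0,0.27],[0,0,0]],[[-0.46,0,0.31],[0,0,0]]]'
```

```text
clock: 65.6
position: [0.6915, -0.0003, 0.1738]
ee_rot: [-0.016, 1.0, -0.0, 0.0]
ft_force: [-1.6, 0.2, 0.4]
grip_width: -0.001
grasp_force: 0.8
clock: 66.6
position: [0.7282, 0.0012, 0.1492]
ee_rot: [-0.017, 1.0, -0.0, 0.0]
ft_force: [-1.5, -0.4, 0.9]
grip_width: 0.001
grasp_force: 0.4
```

Good; continue past the balance point, then clear off in +x.

```bash
python3 -m inch '[[[-0.03,0,0.04],[0,0,0]],[[-0.06,0,0.08],[0,0,0]],[[-0.09,0,0.12],[0,0,0]],[[-0.12,0,0.17],[0,0,0]],[[-0.15,0,0.22],[0,0,0]],[[-0.19,0,0.29],[0,0,0]],[[-0.21,0,0.34],[0,0,0]],[[-0.22,0,0.4],[0,0,0]],[[-0.23,0,0.45],[0,0,0]],[[-0.23,0,0.45],[0,0,0]]]'
python3 -m inch '[[[-0.1,0,0],[0,0,0]],[[-0.2,0,0],[0,0,0]],[[-0.3,0,0],[0,0,0]],[[-0.4,0,0],[0,0,0]],[[-0.5,0,-0.1],[0,0,0]],[[-0.6,0,-0.3],[0,0,0]],[[-0.7,0,-0.5],[0,0,0]],[[-0.7,0,-0.7],[0,0,0]],[[-0.7,0,-0.9],[0,0,0]],[[-0.7,0,-1],[0,0,0]]]'
python3 -c "
from h import *
o,im=snap('side','d2.png');print(o['joint_pos'].round(3),o['position'])
cv2.imwrite('pics/d2c.png',cv2.resize(im[170:330,220:420,::-1],None,fx=3,fy=3))"
```

```text
clock: 67.6
position: [0.746, 0.0017, 0.1126]
ee_rot: [-0.017, 1.0, -0.0, -0.0]
ft_force: [0.0, -0.2, -0.1]
grip_width: 0.0
grasp_force: 0.0
clock: 68.6
position: [0.8024, 0.0039, 0.1957]
ee_rot: [-0.017, 1.0, -0.0, 0.001]
ft_force: [0.8, 0.3, 0.0]
grip_width: 0.002
grasp_force: 0.0
[ 0.338  0.933 -0.981  0.846  0.734  1.628  1.269] [0.80243741 0.00392071 0.19566627]
```

View pics/d2c.png

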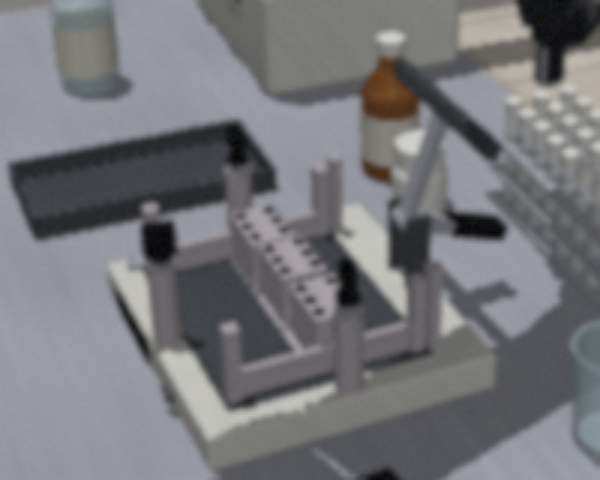

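The side crop shows the clamp thrown fully over, with its bar up behind the station at (450,100) and the handle low at (480,222). Three blocks stand in the nests. I'll measure them from above.

```bash
python3 -m inch '[[[0,0,-0.1],[0,0,0]],[[0,0,-0.2],[0,0,0]],[[0,0,-0.3],[0,0,0]],[[0,0,-0.4],[0,0,0]],[[0,0,-0.5],[0,0,0]],[[0,0,-0.6],[0,0,0.1]],[[0,0,-0.7],[0,0,0.2]],[[0,0,-0.8],[0,0,0.3]],[[0,0,-0.9],[0,0,0.4]],[[0,0,-1],[0,0,0.5]]]' 1 60 >/dev/null
python3 -m inch '[[[0.1,-0.04,-0.03],[0,0,0.1]],[[0.2,-0.08,-0.06],[0,0,0.2]],[[0.3,-0.11,-0.09],[0,0,0.3]],[[0.4,-0.15,-0.12],[0,0,0.4]],[[0.5,-0.19,-0.15],[0,0,0.5]],[[0.6,-0.22,-0.18],[0,0,0.6]],[[0.7,-0.26,-0.21],[0,0,0.7]],[[0.8,-0.3,-0.24],[0,0,0.8]],[[0.9,-0.33,-0.27],[0,0,0.9]],[[1,-0.37,-0.3],[0,0,1]]]' >/dev/null
python3 -m inch '[[[0.05,-0.1,-0.03],[0,0,0.05]],[[0.09,-0.2,-0.05],[0,0,0.1]],[[0.14,-0.3,-0.08],[0,0,0.15]],[[0.19,-0.4,-0.1],[0,0,0.2]],[[0.23,-0.5,-0.13],[0,0,0.25]],[[0.28,-0.6,-0.15],[0,0,0.3]],[[0.33,-0.7,-0.18],[0,0,0.35]],[[0.38,-0.8,-0.2],[0,0,0.4]],[[0.42,-0.9,-0.23],[0,0,0.45]],[[0.47,-1,-0.25],[0,0,0.49]]]' >/dev/null
python3 -m inch '[[[0,-0.09,0],[0,0,0]],[[0,-0.18,0],[0,0,0]],[[0,-0.27,0],[0,0,0]],[[0,-0.36,0],[0,0,0]],[[0,-0.45,0],[0,0,0]],[[0,-0.54,0],[0,0,0]],[[0,-0.63,0],[0,0,0]],[[0,-0.72,0],[0,0,0]],[[0,-0.9,0],[0,0,0]],[[0,-0.9,0],[0,0,0]]]'
python3 -c "
from h import *
import json
o,im=snap('wrist','w8.png');print(o['joint_pos'].round(3),o['position'])
json.dump({k:np.array(o[k]).tolist() for k in('position','ee_rot')},open('w8.json','w'))
c=cam('wrist',o)
for y in(-.06,0,.06):
  print([proj(c,[.5597+.045*-y+a,-.005+y,.085]).round().tolist() for a in (-.02,.02)])"
```

```text
clock: 72.65
position: [0.5554, 0.0025, 0.3176]
ee_rot: [0.692, 0.722, -0.0, 0.001]
ft_force: [0.2, -0.3, 0.1]
grip_width: 0.998
grasp_force: 0.0
[ 0.718  0.268 -0.972  1.469  0.223  1.52  -0.207] [0.55536227 0.00245436 0.31760666]
[[308.0, 267.0], [348.0, 269.0]]
[[307.0, 208.0], [348.0, 210.0]]
[[306.0, 144.0], [349.0, 146.0]]
```

View pics/w8.png

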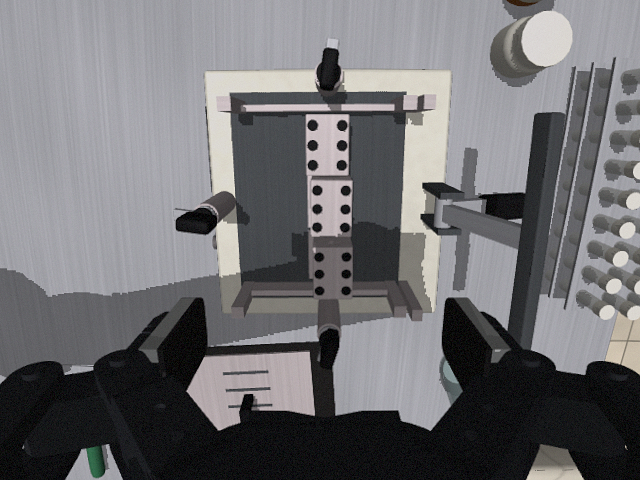

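The three blocks show clearly, each with 2×3 holes, centred at about (327,145), (331,209) and (333,272). I'll measure them by hole centroids, and the tray too.

```bash
cat > blk.py <<'E'
from h import *
import json
o=json.load(open('w8.json'));c=cam('wrist',o)
g=cv2.imread('pics/w8.png',0)
roi=g[112:300,304:356]; bh=cv2.morphologyEx(roi,cv2.MORPH_BLACKHAT,np.ones((15,15)))
n,l,s,ce=cv2.connectedComponentsWithStats((bh>50).astype(np.uint8))
P=[ce[i]+[304,112] for i in range(1,n) if 30<s[i,4]<160]; P=np.array(sorted(P,key=lambda p:p[1])); print(len(P),P.round(1).tolist(),[int(a) for a in s[1:,4]])
for z in(.083,.088):
  for k in range(0,len(P)//6*6,6):
    w=np.array([onz(c,p,z)[:2] for p in P[k:k+6]]); w0=w-w.mean(0); u,S,vt=np.linalg.svd(w0); a=vt[0]*np.sign(vt[0][1])
    print(z,w.mean(0).round(4),'yaw',(np.arctan2(a[1],a[0])-np.pi/2).round(3))
E
python3 blk.py
```

```text
15 [[312.3, 124.8], [341.9, 125.0], [341.8, 145.2], [341.3, 165.0], [317.0, 190.1], [317.0, 208.7], [344.5, 226.9], [316.8, 227.0], [314.0, 241.8], [345.9, 256.6], [318.7, 256.8], [345.8, 273.7], [318.9, 273.8], [345.6, 290.3], [319.0, 290.4]] [2159, 107, 101, 100, 93, 93, 91, 90, 77, 32, 1, 71, 68, 66, 65, 61, 66, 9, 3]
0.083 [0.5585 0.0407] yaw -0.145
0.083 [ 0.5649 -0.044 ] yaw 0.575
0.088 [0.5585 0.0411] yaw -0.145
0.088 [ 0.5647 -0.0424] yaw 0.575
```

Run:
```python
from h import *
import json
o=json.load(open('w8.json'));c=cam('wrist',o); M=R.from_quat(o['ee_rot']).as_matrix()
print(M[:,0].round(3))
for ctr,a,b in [((327,145),(312.2,125),(312.2,165)),((331,208.6),(317,190.1),(316.8,227)),((332.3,273.6),(318.7,256.8),(319,290.4))]:
    for z in (.081,.086,.091):
        w=onz(c,ctr,z)[:2]; d=(onz(c,a,z)-onz(c,b,z))[:2]
        print(z,w.round(4),'yaw',round(np.arctan2(-d[0],d[1]),3),np.linalg.norm(d).round(4),'d tool',((M.T@np.append(w-np.array(o['position'])[:2],0))[:2]/.08).round(3))
```

```text
[-0.041  0.999 -0.002]
0.081 [0.5566 0.0546] yaw 0.035 0.0365 d tool [0.651 0.042]
0.086 [0.5565 0.0548] yaw 0.035 0.036 d tool [0.653 0.042]
0.091 [0.5565 0.055 ] yaw 0.035 0.0356 d tool [0.656 0.041]
0.081 [ 0.5631 -0.0054] yaw 0.032 0.0364 d tool [-0.102  0.093]
0.086 [ 0.563  -0.0044] yaw 0.032 0.0359 d tool [-0.09   0.091]
0.091 [ 0.5628 -0.0034] yaw 0.032 0.0354 d tool [-0.077  0.09 ]
0.081 [ 0.5675 -0.0723] yaw 0.047 0.0363 d tool [-0.939  0.113]
0.086 [ 0.5673 -0.0704] yaw 0.047 0.0358 d tool [-0.916  0.112]
0.091 [ 0.5671 -0.0685] yaw 0.047 0.0353 d tool [-0.892  0.11 ]
```

```bash
python3 -c "
from h import *
c=cam('scene')
for p in [(313,366),(296,345),(467,414)]: print(onz(c,p,0).round(3))
for p in [(312,330),(296,324)]: print(onz(c,p,.15 if p[0]==312 else .07).round(3))"
python3 -m inch '[[[0.06,0,0.1],[0,0,0]],[[0.12,0.01,0.2],[0,0,0]],[[0.17,0.01,0.3],[0,0,0]],[[0.23,0.02,0.4],[0,0,0]],[[0.29,0.02,0.5],[0,0,0]],[[0.34,0.02,0.6],[0,0,0]],[[0.4,0.03,0.7],[0,0,0]],[[0.46,0.03,0.8],[0,0,0]],[[0.52,0.04,0.9],[0,0,0]],[[0.575,0.04,1],[0,0,0]]]' 1 60 >/dev/null
python3 -m inch '[[[0,0,0.1],[0,0,0]],[[0,0,0.2],[0,0,0]],[[0,0,0.3],[0,0,0]],[[0,0,0.4],[0,0,0]],[[0,0,0.5],[0,0,0]],[[0,0,0.6],[0,0,0]],[[0,0,0.7],[0,0,0]],[[0,0,0.8],[0,0,0]],[[0,0,0.9],[0,0,0]],[[0,0,1],[0,0,0]]]'
python3 -m inch '[[[0,0,0.1],[0,0,0]],[[0,0,0.2],[0,0,0]],[[0,0,0.3],[0,0,0]],[[0,0,0.4],[0,0,0]],[[0,0,0.5],[0,0,0]],[[0,0,0.6],[0,0,0]],[[0,0,0.7],[0,0,0]],[[0,0,0.8],[0,0,0]],[[0,0,0.9],[0,0,0]],[[0,0,1],[0,0,0]]]'
python3 -c "
from h import *
o=manip.get_obs();print(o['position'],o['ft_force'],o['joint_pos'].round(3))"
```

```text
[0.761 0.251 0.   ]
[0.764 0.173 0.   ]
[0.517 0.574 0.   ]
[0.753 0.235 0.15 ]
[0.75  0.155 0.07 ]
clock: 74.7
position: [0.5579, 0.0484, 0.1566]
ee_rot: [0.692, 0.722, 0.0, 0.0]
ft_force: [0.6, 1.2, 0.9]
grip_width: 1.003
grasp_force: 0.0
clock: 75.7
position: [0.5579, 0.0484, 0.0766]
ee_rot: [0.692, 0.722, 0.0, 0.0]
ft_force: [-0.1, -0.4, 0.1]
grip_width: 1.0
grasp_force: 0.0
[0.55789495 0.04836474 0.07656145] [-0.13083545 -0.40226354  0.13362845] [ 0.561  0.486 -0.894  1.771  0.424  1.09  -0.437]
```

```bash
python3 -m inch '[[[0,-0.02,0.05],[0,0,0]],[[0,-0.02,0.1],[0,0,0]],[[0,-0.02,0.15],[0,0,0]],[[0,-0.02,0.2],[0,0,0]],[[0,-0.02,0.25],[0,0,0]],[[0,-0.02,0.3],[0,0,0]],[[0,-0.02,0.34],[0,0,0]],[[0,-0.02,0.37],[0,0,0]],[[0,-0.02,0.37],[0,0,0]],[[0,-0.02,0.37],[0,0,0]]]'
python3 -m inch '[[[0,0,0],[0,0,0]],[[0,0,0],[0,0,0]],[[0,0,0],[0,0,0]],[[0,0,0],[0,0,0]],[[0,0,0],[0,0,0]],[[0,0,0],[0,0,0]],[[0,0,0],[0,0,0]],[[0,0,0],[0,0,0]],[[0,0,0],[0,0,0]],[[0,0,0],[0,0,0]]]' 0 70
python3 -m inch '[[[0,0,-0.05],[0,0,0]],[[0,0,-0.1],[0,0,0]],[[0,0,-0.2],[0,0,0]],[[0,0,-0.3],[0,0,0]],[[0,0,-0.4],[0,0,0]],[[0,0,-0.5],[0,0,0]],[[0,0,-0.6],[0,0,0]],[[0,0,-0.7],[0,0,0]],[[0,0,-0.85],[0,0,0]],[[0,0,-1],[0,0,0]]]'
```

```text
clock: 76.7
position: [0.5564, 0.0483, 0.0477]
ee_rot: [0.692, 0.722, 0.0, 0.0]
ft_force: [0.1, -0.7, -0.2]
grip_width: 0.998
grasp_force: 0.0
clock: 77.7
position: [0.5565, 0.0483, 0.0479]
ee_rot: [0.692, 0.722, 0.0, 0.001]
ft_force: [-1.1, -0.8, 4.7]
grip_width: 0.457
grasp_force: 71.1
clock: 78.7
position: [0.5562, 0.0484, 0.1286]
ee_rot: [0.692, 0.722, 0.0, 0.0]
ft_force: [0.2, -0.3, -3.2]
grip_width: 0.464
grasp_force: 70.6
```

```bash
python3 -m inch '[[[0,0,-0.12],[0,0,0]],[[0,0,-0.24],[0,0,0]],[[0,0,-0.36],[0,0,0]],[[0,0,-0.48],[0,0,0]],[[0.08,0,-0.6],[0,0,0]],[[0.17,0.01,-0.7],[0,0,0]],[[0.27,0.02,-0.7],[0,0,0]],[[0.38,0.03,-0.7],[0,0,0]],[[0.49,0.04,-0.7],[0,0,0]],[[0.6,0.06,-0.7],[0,0,0]]]' >/dev/null
python3 -m inch '[[[0.1,0.02,0],[0,0,0]],[[0.2,0.04,0],[0,0,0]],[[0.3,0.06,0],[0,0,0]],[[0.4,0.08,0],[0,0,0]],[[0.5,0.1,0],[0,0,0]],[[0.6,0.12,0],[0,0,0]],[[0.7,0.14,0],[0,0,0]],[[0.8,0.16,0],[0,0,0]],[[0.9,0.18,0],[0,0,0]],[[1,0.2,0],[0,0,0]]]' >/dev/null
python3 -m inch '[[[0.1,0.02,0],[0,0,0]],[[0.2,0.04,0],[0,0,0]],[[0.3,0.06,0],[0,0,0]],[[0.4,0.08,0],[0,0,0]],[[0.5,0.1,0],[0,0,0]],[[0.6,0.12,0],[0,0,0]],[[0.7,0.14,0],[0,0,0]],[[0.8,0.16,0],[0,0,0]],[[0.9,0.18,0],[0,0,0]],[[1,0.2,0],[0,0,0]]]'
python3 -m inch '[[[0.1,0,0.1],[0,0,0]],[[0.2,0,0.2],[0,0,0]],[[0.3,0,0.3],[0,0,0]],[[0.44,0,0.4],[0,0,0]],[[0.44,0,0.5],[0,0,0]],[[0.44,0,0.6],[0,0,0]],[[0.44,0,0.7],[0,0,0]],[[0.44,0,0.8],[0,0,0]],[[0.44,0,0.9],[0,0,0]],[[0.44,0,1],[0,0,0]]]'
python3 -m inch '[[[0,0,0.1],[0,0,0]],[[0,0,0.2],[0,0,0]],[[0,0,0.3],[0,0,0]],[[0,0,0.4],[0,0,0]],[[0,0,0.5],[0,0,0]],[[0,0,0.6],[0,0,0]],[[0,0,0.7],[0,0,0]],[[0,0,0.8],[0,0,0]],[[0,0,0.88],[0,0,0]],[[0,0,0.92],[0,0,0]]]'
python3 -c "
from h import *
o,im=snap('scene','s4.png');print(o['position'],o['ft_force'],o['joint_pos'].round(3))"
```

```text
clock: 81.7
position: [0.5846, 0.2583, 0.1835]
ee_rot: [0.692, 0.721, 0.0, 0.0]
ft_force: [-0.3, -0.4, -2.6]
grip_width: 0.462
grasp_force: 70.7
clock: 82.7
position: [0.5832, 0.2925, 0.1029]
ee_rot: [0.693, 0.721, 0.0, 0.0]
ft_force: [0.2, 0.4, -2.7]
grip_width: 0.458
grasp_force: 70.7
clock: 83.7
position: [0.5829, 0.2926, 0.0291]
ee_rot: [0.692, 0.722, -0.0, 0.0]
ft_force: [0.3, 0.6, -3.1]
grip_width: 0.46
grasp_force: 70.7
[0.58287782 0.29260506 0.02910264] [ 0.33924957  0.56087563 -3.14023251] [ 0.06   0.73  -0.841  1.545  0.582  1.132 -0.866]
```

Lower to contact.

```bash
python3 -m inch '[[[0,0,0.02],[0,0,0]],[[0,0,0.04],[0,0,0]],[[0,0,0.06],[0,0,0]],[[0,0,0.08],[0,0,0]],[[0,0,0.1],[0,0,0]],[[0,0,0.11],[0,0,0]],[[0,0,0.12],[0,0,0]],[[0,0,0.13],[0,0,0]],[[0,0,0.13],[0,0,0]],[[0,0,0.13],[0,0,0]]]'
```

```text
clock: 84.75
position: [0.5831, 0.2928, 0.0196]
ee_rot: [0.692, 0.722, 0.0, 0.0]
ft_force: [-1.2, 0.5, -2.8]
grip_width: 0.46
grasp_force: 70.7
```

```bash
python3 -m inch '[[[0,0,0.01],[0,0,0]],[[0,0,0.02],[0,0,0]],[[0,0,0.03],[0,0,0]],[[0,0,0.04],[0,0,0]],[[0,0,0.04],[0,0,0]],[[0,0,0.04],[0,0,0]],[[0,0,0.04],[0,0,0]],[[0,0,0.04],[0,0,0]],[[0,0,0.04],[0,0,0]],[[0,0,0.04],[0,0,0]]]'
```

```text
clock: 85.75
position: [0.5831, 0.2927, 0.017]
ee_rot: [0.692, 0.721, 0.0, 0.001]
ft_force: [-3.8, -2.4, 5.0]
grip_width: 0.462
grasp_force: 71.6
```

```bash
python3 -m inch '[[[0,0,0],[0,0,0]],[[0,0,0],[0,0,0]],[[0,0,0],[0,0,0]],[[0,0,0],[0,0,0]],[[0,0,-0.1],[0,0,0]],[[0,0,-0.3],[0,0,0]],[[0,0,-0.5],[0,0,0]],[[0,0,-0.7],[0,0,0]],[[0,0,-0.9],[0,0,0]],[[0,0,-1],[0,0,0]]]' 0.75 70
python3 -m inch '[[[-0.09,-0.01,-0.12],[0,0,0]],[[-0.18,-0.02,-0.24],[0,0,0]],[[-0.27,-0.03,-0.36],[0,0,0]],[[-0.36,-0.04,-0.48],[0,0,0]],[[-0.45,-0.05,-0.6],[0,0,0]],[[-0.55,-0.06,-0.7],[0,0,0]],[[-0.65,-0.07,-0.8],[0,0,0]],[[-0.75,-0.08,-0.9],[0,0,0]],[[-0.85,-0.09,-0.95],[0,0,0]],[[-0.95,-0.1,-1],[0,0,0]]]' 1 >/dev/null
python3 -m inch '[[[-0.1,-0.01,-0.05],[0,0,0]],[[-0.2,-0.02,-0.1],[0,0,0]],[[-0.3,-0.03,-0.15],[0,0,0]],[[-0.4,-0.04,-0.2],[0,0,0]],[[-0.5,-0.05,-0.25],[0,0,0]],[[-0.6,-0.06,-0.3],[0,0,0]],[[-0.7,-0.07,-0.35],[0,0,0]],[[-0.8,-0.08,-0.4],[0,0,0]],[[-0.88,-0.09,-0.45],[0,0,0]],[[-0.95,-0.1,-0.5],[0,0,0]]]' >/dev/null
python3 -m inch '[[[-0.1,-0.01,-0.05],[0,0,0]],[[-0.2,-0.02,-0.1],[0,0,0]],[[-0.3,-0.03,-0.15],[0,0,0]],[[-0.4,-0.04,-0.2],[0,0,0]],[[-0.5,-0.05,-0.25],[0,0,0]],[[-0.6,-0.06,-0.3],[0,0,0]],[[-0.7,-0.07,-0.35],[0,0,0]],[[-0.8,-0.08,-0.4],[0,0,0]],[[-0.88,-0.09,-0.45],[0,0,0]],[[-0.95,-0.1,-0.5],[0,0,0]]]' >/dev/null
python3 -m inch '[[[-0.09,-0.01,0],[0,0,0]],[[-0.18,-0.02,0],[0,0,0]],[[-0.27,-0.03,0],[0,0,0]],[[-0.36,-0.04,0],[0,0,0]],[[-0.45,-0.05,0],[0,0,0]],[[-0.54,-0.06,0],[0,0,0]],[[-0.63,-0.07,0],[0,0,0]],[[-0.72,-0.08,0],[0,0,0]],[[-0.86,-0.1,0],[0,0,0]],[[-0.86,-0.1,0],[0,0,0]]]'
cat > find.py <<'E'
from h import *
import sys
o,im=snap('wrist',sys.argv[1]); c=cam('wrist',o); M=R.from_quat(o['ee_rot']).as_matrix()
print(o['position'].round(4),o['joint_pos'].round(2),'yaw',np.arctan2(-M[1,0],-M[0,0]).round(3))
g=cv2.cvtColor(im,cv2.COLOR_RGB2GRAY)
x0,y0=[int(v) for v in np.min([proj(c,[x,y,.086]) for x in(.46,.65) for y in(-.1,.09)],0)]
x1,y1=[int(v) for v in np.max([proj(c,[x,y,.086]) for x in(.46,.65) for y in(-.1,.09)],0)]
x0,y0=max(x0,0),max(y0,0); r=cv2.morphologyEx(g[y0:y1,x0:x1],cv2.MORPH_BLACKHAT,np.ones((17,17)))
n,l,s,ce=cv2.connectedComponentsWithStats((r>45).astype(np.uint8))
for i in range(1,n):
    if 35<s[i,4]<220 and max(s[i,2:4])<1.6*min(s[i,2:4]):
        p=ce[i]+[x0,y0]; print(p.round(1).tolist(),int(s[i,4]),onz(c,p,.085)[:2].round(4).tolist())
E
python3 find.py w9.png
```

```text
clock: 86.75
position: [0.5837, 0.2933, 0.099]
ee_rot: [0.692, 0.721, 0.001, 0.001]
ft_force: [0.3, -0.0, 0.1]
grip_width: 0.753
grasp_force: 0.0
clock: 90.75
position: [0.5632, -0.0072, 0.2563]
ee_rot: [0.693, 0.721, -0.0, 0.001]
ft_force: [-0.6, 0.1, 0.4]
grip_width: 0.998
grasp_force: 0.0
[ 0.5632 -0.0072  0.2563] [ 0.72  0.32 -0.96  1.55  0.26  1.41 -0.22] yaw -1.532
[437.0, 185.7] 162 [0.6523, 0.0198]
[306.1, 189.6] 132 [0.5487, 0.0125]
[340.3, 189.7] 135 [0.5758, 0.0134]
[306.4, 211.7] 126 [0.5494, -0.0053]
[340.0, 212.0] 135 [0.5764, -0.0045]
[306.5, 233.5] 123 [0.55, -0.0234]
[339.4, 233.5] 120 [0.5768, -0.0224]
[309.1, 268.4] 101 [0.553, -0.0535]
[341.5, 268.2] 105 [0.5801, -0.0522]
[341.4, 288.3] 98 [0.5809, -0.0703]
[309.7, 288.5] 96 [0.554, -0.0716]
[310.0, 307.9] 92 [0.5548, -0.0896]
[341.2, 307.6] 93 [0.5817, -0.0882]
```

```bash
python3 -m inch '[[[0.02,0,0.1],[0,0,0]],[[0.03,0,0.2],[0,0,0]],[[0.03,0,0.3],[0,0,0]],[[0.03,0,0.4],[0,0,0]],[[0.03,0,0.5],[0,0,0]],[[0.03,0,0.6],[0,0,0]],[[0.03,0,0.7],[0,0,0]],[[0.03,0,0.8],[0,0,0]],[[0.03,0,0.9],[0,0,0]],[[0.03,0,1],[0,0,0]]]' >/dev/null
python3 -m inch '[[[0,0,0.1],[0,0,0]],[[0,0,0.2],[0,0,0]],[[0,0,0.3],[0,0,0]],[[0,0,0.4],[0,0,0]],[[0,0,0.5],[0,0,0]],[[0,0,0.6],[0,0,0]],[[0,0,0.7],[0,0,0]],[[0,0,0.8],[0,0,0]],[[0,0,0.9],[0,0,0]],[[0,0,1],[0,0,0]]]' >/dev/null
python3 -m inch '[[[0,0,0.08],[0,0,0]],[[0,0,0.16],[0,0,0]],[[0,0,0.24],[0,0,0]],[[0,0,0.32],[0,0,0]],[[0,0,0.4],[0,0,0]],[[0,0,0.48],[0,0,0]],[[0,0,0.54],[0,0,0]],[[0,0,0.6],[0,0,0]],[[0,0,0.6],[0,0,0]],[[0,0,0.6],[0,0,0]]]'
python3 -m inch '[[[0,0,0],[0,0,0]],[[0,0,0],[0,0,0]],[[0,0,0],[0,0,0]],[[0,0,0],[0,0,0]],[[0,0,0],[0,0,0]],[[0,0,0],[0,0,0]],[[0,0,0],[0,0,0]],[[0,0,0],[0,0,0]],[[0,0,0],[0,0,0]],[[0,0,0],[0,0,0]]]' 0 70
python3 -m inch '[[[0,0,-0.05],[0,0,0]],[[0,0,-0.1],[0,0,0]],[[0,0,-0.2],[0,0,0]],[[0,0,-0.3],[0,0,0]],[[0,0,-0.4],[0,0,0]],[[0,0,-0.5],[0,0,0]],[[0,0,-0.6],[0,0,0]],[[0,0,-0.7],[0,0,0]],[[0,0,-0.85],[0,0,0]],[[0,0,-1],[0,0,0]]]'
```

```text
clock: 93.8
position: [0.5633, -0.0027, 0.0485]
ee_rot: [0.692, 0.722, 0.0, 0.0]
ft_force: [-0.1, -0.2, 0.5]
grip_width: 1.001
grasp_force: 0.0
clock: 94.8
position: [0.5635, -0.0027, 0.0488]
ee_rot: [0.692, 0.721, 0.0, 0.001]
ft_force: [-1.0, -0.0, 5.9]
grip_width: 0.459
grasp_force: 71.4
clock: 95.8
position: [0.5631, -0.0026, 0.1295]
ee_rot: [0.692, 0.722, 0.0, 0.0]
ft_force: [0.2, 0.4, -2.8]
grip_width: 0.46
grasp_force: 70.7
```

```bash
python3 -m inch '[[[0,0,-0.12],[0,0,0]],[[0.05,-0.01,-0.24],[0,0,0]],[[0.12,-0.02,-0.36],[0,0,0]],[[0.22,-0.03,-0.48],[0,0,0]],[[0.34,-0.04,-0.6],[0,0,0]],[[0.45,-0.05,-0.7],[0,0,0]],[[0.56,-0.06,-0.7],[0,0,0]],[[0.68,-0.08,-0.7],[0,0,0]],[[0.8,-0.09,-0.7],[0,0,0]],[[0.9,-0.1,-0.7],[0,0,0]]]' >/dev/null
python3 -m inch '[[[0.1,-0.02,0],[0,0,0]],[[0.2,-0.04,0],[0,0,0]],[[0.3,-0.06,0],[0,0,0]],[[0.4,-0.08,0],[0,0,0]],[[0.5,-0.1,0],[0,0,0]],[[0.6,-0.12,0],[0,0,0]],[[0.7,-0.14,0],[0,0,0]],[[0.8,-0.16,0],[0,0,0]],[[0.9,-0.18,0],[0,0,0]],[[1,-0.2,0],[0,0,0]]]' >/dev/null
python3 -m inch '[[[0.1,-0.02,0],[0,0,0]],[[0.2,-0.04,0],[0,0,0]],[[0.3,-0.06,0],[0,0,0]],[[0.4,-0.08,0],[0,0,0]],[[0.5,-0.1,0],[0,0,0]],[[0.6,-0.12,0],[0,0,0]],[[0.7,-0.14,0],[0,0,0]],[[0.8,-0.16,0],[0,0,0]],[[0.9,-0.18,0],[0,0,0]],[[1,-0.2,0],[0,0,0]]]' >/dev/null
python3 -m inch '[[[0.12,0,0],[0,0,0]],[[0.24,-0.01,0],[0,0,0]],[[0.36,-0.01,0],[0,0,0]],[[0.48,-0.02,0.1],[0,0,0]],[[0.6,-0.02,0.2],[0,0,0]],[[0.72,-0.03,0.3],[0,0,0]],[[0.84,-0.03,0.4],[0,0,0]],[[0.91,-0.03,0.5],[0,0,0]],[[0.91,-0.03,0.6],[0,0,0]],[[0.91,-0.03,0.6],[0,0,0]]]'
python3 -m inch '[[[0,0,0.1],[0,0,0]],[[0,0,0.2],[0,0,0]],[[0,0,0.3],[0,0,0]],[[0,0,0.4],[0,0,0]],[[0,0,0.5],[0,0,0]],[[0,0,0.6],[0,0,0]],[[0,0,0.7],[0,0,0]],[[0,0,0.8],[0,0,0]],[[0,0,0.9],[0,0,0]],[[0,0,1],[0,0,0]]]'
python3 -m inch '[[[0,0,0.07],[0,0,0]],[[0,0,0.14],[0,0,0]],[[0,0,0.21],[0,0,0]],[[0,0,0.28],[0,0,0]],[[0,0,0.34],[0,0,0]],[[0,0,0.39],[0,0,0]],[[0,0,0.43],[0,0,0]],[[0,0,0.46],[0,0,0]],[[0,0,0.46],[0,0,0]],[[0,0,0.46],[0,0,0]]]'
```

```text
clock: 99.8
position: [0.5079, 0.2995, 0.1348]
ee_rot: [0.692, 0.721, -0.001, 0.0]
ft_force: [-0.3, -1.1, -2.7]
grip_width: 0.462
grasp_force: 70.7
clock: 100.8
position: [0.5083, 0.3001, 0.0556]
ee_rot: [0.692, 0.722, 0.0, 0.0]
ft_force: [-0.5, 0.2, -3.9]
grip_width: 0.46
grasp_force: 70.7
clock: 101.8
position: [0.5084, 0.3001, 0.0196]
ee_rot: [0.692, 0.722, 0.0, 0.0]
ft_force: [-0.6, 0.7, -3.6]
grip_width: 0.457
grasp_force: 70.7
```

```bash
python3 -m inch '[[[0,0,0.01],[0,0,0]],[[0,0,0.02],[0,0,0]],[[0,0,0.03],[0,0,0]],[[0,0,0.03],[0,0,0]],[[0,0,0.03],[0,0,0]],[[0,0,0.03],[0,0,0]],[[0,0,0.03],[0,0,0]],[[0,0,0.03],[0,0,0]],[[0,0,0.03],[0,0,0]],[[0,0,0.03],[0,0,0]]]'
python3 -m inch '[[[0,0,0],[0,0,0]],[[0,0,0],[0,0,0]],[[0,0,0],[0,0,0]],[[0,0,0],[0,0,0]],[[0,0,-0.1],[0,0,0]],[[0,0,-0.3],[0,0,0]],[[0,0,-0.5],[0,0,0]],[[0,0,-0.7],[0,0,0]],[[0,0,-0.9],[0,0,0]],[[0,0,-1],[0,0,0]]]' 0.65 70
python3 -m inch '[[[-0.08,0.01,-0.12],[0,0,0]],[[-0.16,0.02,-0.24],[0,0,0]],[[-0.25,0.03,-0.36],[0,0,0]],[[-0.34,0.04,-0.48],[0,0,0]],[[-0.43,0.05,-0.6],[0,0,0]],[[-0.52,0.06,-0.7],[0,0,0]],[[-0.62,0.07,-0.8],[0,0,0]],[[-0.72,0.08,-0.9],[0,0,0]],[[-0.82,0.09,-0.95],[0,0,0]],[[-0.92,0.11,-1],[0,0,0]]]' 1 >/dev/null
python3 -m inch '[[[-0.09,0.01,-0.05],[0,0,0]],[[-0.18,0.02,-0.1],[0,0,0]],[[-0.27,0.03,-0.15],[0,0,0]],[[-0.36,0.04,-0.2],[0,0,0]],[[-0.46,0.05,-0.25],[0,0,0]],[[-0.55,0.06,-0.3],[0,0,0]],[[-0.64,0.07,-0.35],[0,0,0]],[[-0.73,0.08,-0.4],[0,0,0]],[[-0.83,0.09,-0.45],[0,0,0]],[[-0.92,0.11,-0.5],[0,0,0]]]' >/dev/null
python3 -m inch '[[[-0.09,0.01,-0.05],[0,0,0]],[[-0.18,0.02,-0.1],[0,0,0]],[[-0.27,0.03,-0.15],[0,0,0]],[[-0.36,0.04,-0.2],[0,0,0]],[[-0.46,0.05,-0.25],[0,0,0]],[[-0.55,0.06,-0.3],[0,0,0]],[[-0.64,0.07,-0.35],[0,0,0]],[[-0.73,0.08,-0.4],[0,0,0]],[[-0.83,0.09,-0.45],[0,0,0]],[[-0.92,0.11,-0.5],[0,0,0]]]' >/dev/null
python3 -m inch '[[[-0.09,0.01,0],[0,0,0]],[[-0.18,0.02,0],[0,0,0]],[[-0.27,0.03,0],[0,0,0]],[[-0.36,0.04,0],[0,0,0]],[[-0.46,0.05,0],[0,0,0]],[[-0.55,0.06,0],[0,0,0]],[[-0.64,0.07,0],[0,0,0]],[[-0.73,0.08,0],[0,0,0]],[[-0.83,0.09,0],[0,0,0]],[[-0.92,0.11,0],[0,0,0]]]' >/dev/null
python3 -m inch '[[[-0.09,0.01,0],[0,0,0]],[[-0.18,0.02,0],[0,0,0]],[[-0.27,0.03,0],[0,0,0]],[[-0.36,0.04,0],[0,0,0]],[[-0.46,0.05,0],[0,0,0]],[[-0.55,0.06,0],[0,0,0]],[[-0.64,0.07,0],[0,0,0]],[[-0.73,0.08,0],[0,0,0]],[[-0.92,0.11,0],[0,0,0]],[[-0.92,0.11,0],[0,0,0]]]'
python3 find.py w10.png
```

```text
clock: 102.8
position: [0.5085, 0.3002, 0.0178]
ee_rot: [0.692, 0.721, 0.0, 0.001]
ft_force: [-2.0, -3.5, 5.9]
grip_width: 0.46
grasp_force: 71.9
clock: 103.8
position: [0.5089, 0.3006, 0.0995]
ee_rot: [0.692, 0.721, 0.001, 0.001]
ft_force: [0.8, 0.3, 0.1]
grip_width: 0.646
grasp_force: 0.0
clock: 108.8
position: [0.5675, -0.0688, 0.257]
ee_rot: [0.694, 0.72, -0.0, 0.001]
ft_force: [-0.1, -0.5, 0.3]
grip_width: 1.002
grasp_force: 0.0
[ 0.5675 -0.0688  0.257 ] [ 0.79  0.33 -0.93  1.53  0.27  1.41 -0.11] yaw -1.533
[438.7, 2.5] 42 [0.6446, 0.0907]
[426.7, 31.0] 140 [0.6376, 0.071]
[437.8, 154.0] 159 [0.6548, -0.0171]
[305.9, 195.3] 135 [0.553, -0.0537]
[339.9, 194.9] 136 [0.58, -0.0524]
[339.8, 217.0] 130 [0.5809, -0.0704]
[306.3, 217.4] 128 [0.5538, -0.0717]
[307.0, 238.6] 116 [0.5549, -0.0895]
[339.9, 238.5] 109 [0.5818, -0.0883]
[204.3, 251.5] 44 [0.4698, -0.1038]
```

```bash
python3 -m inch '[[[0.02,0,0.1],[0,0,0]],[[0.04,0,0.2],[0,0,0]],[[0.06,0,0.3],[0,0,0]],[[0.06,0,0.4],[0,0,0]],[[0.06,0,0.5],[0,0,0]],[[0.06,0,0.6],[0,0,0]],[[0.06,0,0.7],[0,0,0]],[[0.06,0,0.8],[0,0,0]],[[0.06,0,0.9],[0,0,0]],[[0.06,0,1],[0,0,0]]]' >/dev/null
python3 -m inch '[[[0,0,0.1],[0,0,0]],[[0,0,0.2],[0,0,0]],[[0,0,0.3],[0,0,0]],[[0,0,0.4],[0,0,0]],[[0,0,0.5],[0,0,0]],[[0,0,0.6],[0,0,0]],[[0,0,0.7],[0,0,0]],[[0,0,0.8],[0,0,0]],[[0,0,0.9],[0,0,0]],[[0,0,1],[0,0,0]]]'
python3 -m inch '[[[0,0,0.08],[0,0,0]],[[0,0,0.16],[0,0,0]],[[0,0,0.24],[0,0,0]],[[0,0,0.32],[0,0,0]],[[0,0,0.4],[0,0,0]],[[0,0,0.48],[0,0,0]],[[0,0,0.54],[0,0,0]],[[0,0,0.6],[0,0,0]],[[0,0,0.6],[0,0,0]],[[0,0,0.6],[0,0,0]]]'
python3 -m inch '[[[0,0,0],[0,0,0]],[[0,0,0],[0,0,0]],[[0,0,0],[0,0,0]],[[0,0,0],[0,0,0]],[[0,0,0],[0,0,0]],[[0,0,0],[0,0,0]],[[0,0,0],[0,0,0]],[[0,0,0],[0,0,0]],[[0,0,0],[0,0,0]],[[0,0,0],[0,0,0]]]' 0 70
python3 -m inch '[[[0,0,-0.05],[0,0,0]],[[0,0,-0.1],[0,0,0]],[[0,0,-0.2],[0,0,0]],[[0,0,-0.3],[0,0,0]],[[0,0,-0.4],[0,0,0]],[[0,0,-0.5],[0,0,0]],[[0,0,-0.6],[0,0,0]],[[0,0,-0.7],[0,0,0]],[[0,0,-0.85],[0,0,0]],[[0,0,-1],[0,0,0]]]'
```

```text
clock: 110.85
position: [0.5672, -0.0609, 0.0966]
ee_rot: [0.692, 0.722, 0.0, 0.0]
ft_force: [-0.3, 0.6, 0.4]
grip_width: 1.001
grasp_force: 0.0
clock: 111.85
position: [0.5673, -0.0609, 0.0493]
ee_rot: [0.692, 0.722, 0.0, 0.0]
ft_force: [-0.5, -0.0, -0.6]
grip_width: 1.0
grasp_force: 0.0
clock: 112.85
position: [0.5675, -0.061, 0.0496]
ee_rot: [0.692, 0.722, 0.0, 0.001]
ft_force: [-0.3, -0.1, 5.3]
grip_width: 0.46
grasp_force: 71.2
clock: 113.85
position: [0.5672, -0.0609, 0.1303]
ee_rot: [0.692, 0.722, 0.0, 0.0]
ft_force: [0.4, 0.0, -2.3]
grip_width: 0.463
grasp_force: 70.6
```

```bash
python3 -m inch '[[[0,0,-0.12],[0,0,0]],[[0.03,-0.01,-0.24],[0,0,0]],[[0.1,-0.02,-0.36],[0,0,0]],[[0.2,-0.03,-0.48],[0,0,0]],[[0.3,-0.04,-0.6],[0,0,0]],[[0.4,-0.05,-0.7],[0,0,0]],[[0.5,-0.06,-0.7],[0,0,0]],[[0.6,-0.08,-0.7],[0,0,0]],[[0.7,-0.09,-0.7],[0,0,0]],[[0.8,-0.1,-0.7],[0,0,0]]]' >/dev/null
python3 -m inch '[[[0.1,-0.04,0],[0,0,0]],[[0.2,-0.08,0],[0,0,0]],[[0.3,-0.12,0],[0,0,0]],[[0.4,-0.16,0],[0,0,0]],[[0.5,-0.2,0],[0,0,0]],[[0.6,-0.24,0],[0,0,0]],[[0.7,-0.28,0],[0,0,0]],[[0.8,-0.32,0],[0,0,0]],[[0.9,-0.36,0],[0,0,0]],[[1,-0.4,0],[0,0,0]]]' >/dev/null
python3 -m inch '[[[0.1,-0.04,0],[0,0,0]],[[0.2,-0.08,0],[0,0,0]],[[0.3,-0.12,0],[0,0,0]],[[0.4,-0.16,0],[0,0,0]],[[0.5,-0.2,0],[0,0,0]],[[0.6,-0.24,0],[0,0,0]],[[0.7,-0.28,0],[0,0,0]],[[0.8,-0.32,0],[0,0,0]],[[0.9,-0.36,0],[0,0,0]],[[1,-0.4,0],[0,0,0]]]' >/dev/null
python3 -m inch '[[[0.1,-0.04,0],[0,0,0]],[[0.2,-0.08,0],[0,0,0]],[[0.3,-0.12,0],[0,0,0]],[[0.4,-0.16,0],[0,0,0]],[[0.5,-0.2,0],[0,0,0]],[[0.6,-0.24,0],[0,0,0]],[[0.7,-0.28,0],[0,0,0]],[[0.8,-0.32,0],[0,0,0]],[[0.9,-0.36,0],[0,0,0]],[[1,-0.4,0],[0,0,0]]]'
python3 -c "
from h import *
o,im=snap('wrist','w11.png');print(o['position'],o['ee_rot'])
im=im.astype(int);b=(im.min(2)>150)&(im[:,:,0]>im[:,:,2]+3)
cv2.imwrite('pics/s5.png',manip.camera('scene')[:,:,::-1])"
```

```text
clock: 117.85
position: [0.4504, 0.2392, 0.1851]
ee_rot: [0.692, 0.721, 0.0, 0.0]
ft_force: [0.3, 0.2, -2.8]
grip_width: 0.456
grasp_force: 70.6
[0.45041411 0.23920149 0.18507257] [6.92419266e-01 7.21495237e-01 7.41834852e-05 4.20736130e-04]
```

View pics/w11.png

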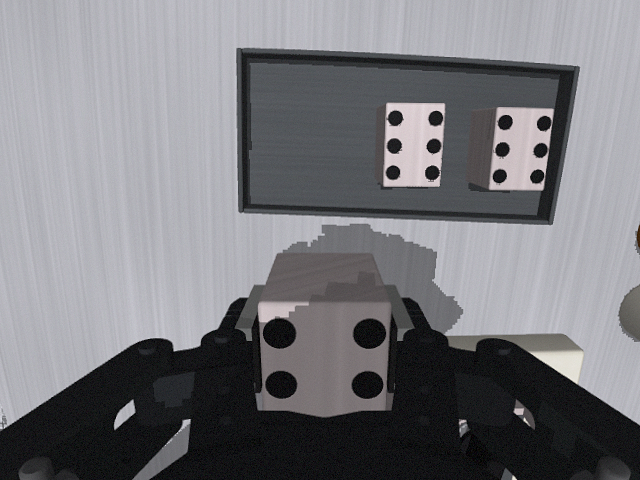

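The tray holds two upright blocks, at (413,145) and (520,150), with the left part around (310,140) free. The third block is in the gripper.

Run:
```python
from h import *
c=cam('wrist',{'position':[0.45041411,0.23920149,0.18507257],'ee_rot':[6.92419266e-01,7.21495237e-01,7.4e-05,4.2e-04]})
for p,z in [((238,48),.025),((579,67),.025),((552,223),.0),((240,212),.0),((413,145),.054),((522,150),.054)]: print(p,onz(c,p,z).round(4))
```

```text
(238, 48) [0.3851 0.3596 0.025 ]
(579, 67) [0.6321 0.36   0.025 ]
(552, 223) [0.6477 0.2376 0.    ]
(240, 212) [0.3805 0.2358 0.    ]
(413, 145) [0.5084 0.2984 0.054 ]
(522, 150) [0.5838 0.2989 0.054 ]
```

```bash
python3 -m inch '[[[0.12,-0.03,0],[0,0,0]],[[0.24,-0.05,0],[0,0,0]],[[0.36,-0.08,0],[0,0,0]],[[0.48,-0.1,0.1],[0,0,0]],[[0.6,-0.13,0.2],[0,0,0]],[[0.72,-0.15,0.3],[0,0,0]],[[0.84,-0.175,0.4],[0,0,0]],[[0.87,-0.175,0.5],[0,0,0]],[[0.87,-0.175,0.6],[0,0,0]],[[0.87,-0.175,0.6],[0,0,0]]]'
python3 -m inch '[[[0,0,0.1],[0,0,0]],[[0,0,0.2],[0,0,0]],[[0,0,0.3],[0,0,0]],[[0,0,0.4],[0,0,0]],[[0,0,0.5],[0,0,0]],[[0,0,0.6],[0,0,0]],[[0,0,0.7],[0,0,0]],[[0,0,0.8],[0,0,0]],[[0,0,0.9],[0,0,0]],[[0,0,1],[0,0,0]]]'
python3 -m inch '[[[0,0,0.07],[0,0,0]],[[0,0,0.14],[0,0,0]],[[0,0,0.21],[0,0,0]],[[0,0,0.28],[0,0,0]],[[0,0,0.34],[0,0,0]],[[0,0,0.39],[0,0,0]],[[0,0,0.43],[0,0,0]],[[0,0,0.45],[0,0,0]],[[0,0,0.45],[0,0,0]],[[0,0,0.45],[0,0,0]]]'
python3 -m inch '[[[0,0,0.01],[0,0,0]],[[0,0,0.02],[0,0,0]],[[0,0,0.025],[0,0,0]],[[0,0,0.025],[0,0,0]],[[0,0,0.025],[0,0,0]],[[0,0,0.025],[0,0,0]],[[0,0,0.025],[0,0,0]],[[0,0,0.025],[0,0,0]],[[0,0,0.025],[0,0,0]],[[0,0,0.025],[0,0,0]]]'
```

```text
clock: 118.95
position: [0.4336, 0.3067, 0.1357]
ee_rot: [0.693, 0.721, -0.001, 0.0]
ft_force: [0.7, 0.0, -2.9]
grip_width: 0.457
grasp_force: 70.6
clock: 119.95
position: [0.4339, 0.3075, 0.0564]
ee_rot: [0.692, 0.722, 0.0, 0.0]
ft_force: [0.5, 0.3, -2.3]
grip_width: 0.457
grasp_force: 70.6
clock: 120.95
position: [0.434, 0.3075, 0.0211]
ee_rot: [0.692, 0.722, 0.0, 0.0]
ft_force: [-0.5, 0.7, -3.0]
grip_width: 0.457
grasp_force: 70.6
clock: 121.95
position: [0.434, 0.3074, 0.019]
ee_rot: [0.692, 0.722, 0.0, 0.0]
ft_force: [-0.2, -0.6, -2.5]
grip_width: 0.458
grasp_force: 70.6
```

```bash
python3 -m inch '[[[0,0,0.01],[0,0,0]],[[0,0,0.02],[0,0,0]],[[0,0,0.02],[0,0,0]],[[0,0,0.02],[0,0,0]],[[0,0,0.02],[0,0,0]],[[0,0,0.02],[0,0,0]],[[0,0,0.02],[0,0,0]],[[0,0,0.02],[0,0,0]],[[0,0,0.02],[0,0,0]],[[0,0,0.02],[0,0,0]]]'
python3 -m inch '[[[0,0,0],[0,0,0]],[[0,0,0],[0,0,0]],[[0,0,0],[0,0,0]],[[0,0,0],[0,0,0]],[[0,0,-0.1],[0,0,0]],[[0,0,-0.3],[0,0,0]],[[0,0,-0.5],[0,0,0]],[[0,0,-0.7],[0,0,0]],[[0,0,-0.9],[0,0,0]],[[0,0,-1],[0,0,0]]]' 0.65 70
python3 -m inch '[[[-0.1,0.1,-0.1],[0,0,0]],[[-0.2,0.2,-0.2],[0,0,0]],[[-0.3,0.3,-0.3],[0,0,0]],[[-0.4,0.4,-0.4],[0,0,0]],[[-0.5,0.5,-0.5],[0,0,0]],[[-0.6,0.6,-0.6],[0,0,0]],[[-0.7,0.7,-0.7],[0,0,0]],[[-0.8,0.8,-0.8],[0,0,0]],[[-0.9,0.9,-0.9],[0,0,0]],[[-1,1,-1],[0,0,0]]]' >/dev/null
python3 -m inch '[[[-0.1,0,-0.1],[0,0,0]],[[-0.2,0,-0.2],[0,0,0]],[[-0.3,0,-0.3],[0,0,0]],[[-0.4,0,-0.4],[0,0,0]],[[-0.5,0,-0.5],[0,0,0]],[[-0.6,0,-0.6],[0,0,0]],[[-0.7,0,-0.7],[0,0,0]],[[-0.8,0,-0.8],[0,0,0]],[[-0.9,0,-0.9],[0,0,0]],[[-1,0,-1],[0,0,0]]]'
python3 - <<'E'
from h import *
o,im=snap('wrist','w12.png');c=cam('wrist',o)
g=cv2.cvtColor(im,cv2.COLOR_RGB2GRAY); q=[proj(c,[x,y,.054]) for x in(.37,.65) for y in(.23,.37)]
x0,y0=np.maximum(np.min(q,0).astype(int),0); x1,y1=np.max(q,0).astype(int); print(x0,x1,y0,y1)
m=((g[y0:y1,x0:x1]>115)).astype(np.uint8); n,l,s,ce=cv2.connectedComponentsWithStats(m)
for i in range(1,n):
    if s[i,4]>200: print(s[i].tolist(),onz(c,ce[i]+[x0,y0],.054).round(3))
r=cv2.morphologyEx(g[y0:y1,x0:x1],cv2.MORPH_BLACKHAT,np.ones((15,15)));n,l,s,ce=cv2.connectedComponentsWithStats((r>60).astype(np.uint8))
for i in range(1,n):
    if 25<s[i,4]<250 and max(s[i,2:4])<1.6*min(s[i,2:4]): print(onz(c,ce[i]+[x0,y0],.054)[:2].round(3).tolist(),end=' ')
E
```

```text
clock: 122.95
position: [0.434, 0.3075, 0.0186]
ee_rot: [0.692, 0.722, -0.0, 0.001]
ft_force: [-4.9, -4.9, 16.2]
grip_width: 0.459
grasp_force: 73.0
clock: 123.95
position: [0.4346, 0.308, 0.0997]
ee_rot: [0.692, 0.721, 0.001, 0.001]
ft_force: [0.9, 0.2, -0.3]
grip_width: 0.654
grasp_force: 0.0
clock: 125.95
position: [0.5203, 0.1503, 0.2582]
ee_rot: [0.692, 0.721, 0.0, 0.0]
ft_force: [-0.4, 0.5, -0.2]
grip_width: 0.652
grasp_force: 0.0
141 501 0 121
[0, 0, 360, 121, 13007] [0.517 0.26  0.054]
[58, 0, 52, 60, 2264] [0.435 0.292 0.054]
[151, 0, 50, 62, 2372] [0.509 0.294 0.054]
[243, 0, 51, 66, 2414] [0.583 0.296 0.054]
[0.569, 0.316] [0.596, 0.317] [0.421, 0.297] [0.448, 0.298] [0.496, 0.297] [0.522, 0.298] [0.57, 0.298] [0.597, 0.3] [0.422, 0.279] [0.449, 0.28] [0.496, 0.279] [0.523, 0.28] [0.57, 0.28] [0.597, 0.282]
```

```bash
python3 -c "
from workcell import manip
print(manip.hand_in())"
```

```text
the job is handed in; nothing more can be done
None
```

I finished and handed in the job after 126 s on the robot clock: all three thumbscrews loosened, the cover centred on the mat to about 2 mm, the clamp thrown over and all three blocks upright in the tray. Turning the last (right) screw put the wrist force near 100 N (limit 120), and joint 7 once read 2.602 rad against its 2.6 limit.

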